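# Stow the overhead-camera rig

## Task

Put the overhead-camera rig away: open the grey ballast box, stand every ballast weight upright on its floor and shut the lid again, and lay every boom level in its own pair of yokes on the boom rest. The booms are lopsided, with ballast hidden in their end pods, so find each one's balance point with small trial lifts just off the desk, shifting the grip until the boom stays level, before you raise and carry it; never carry one up with an end drooping. Leave the mouse, the jar and the game cases as they are.

Things in the scene. Friction and masses are not known exactly. Their poses are not given: they have to be found in the camera images.
- boom_a: camera boom (two alike; may be absent): slick aluminium tube, 20 mm diameter, 300 mm long, a black 50 mm cube pod on each end, 412 mm overall. Origin: middle of the tube, on its axis; x along the tube. Lies on its pods, axis level, 25 mm above the desk. 0.5 to 0.72 kg. Ballast unseen in the pods: it balances 45 to 105 mm from the middle, towards either end; held elsewhere it turns in the fingers.
- boom_b: camera boom (two alike; may be absent): slick aluminium tube, 20 mm diameter, 300 mm long, a black 50 mm cube pod on each end, 412 mm overall. Origin: middle of the tube, on its axis; x along the tube. Lies on its pods, axis level, 25 mm above the desk. 0.5 to 0.72 kg. Ballast unseen in the pods: it balances 45 to 105 mm from the middle, towards either end; held elsewhere it turns in the fingers.
- weight_1: ballast weight (may be absent): steel disc, 46 mm diameter, 18 mm thick, lying flat, with an upright lifting ring, a loop of 8 mm round bar 36 mm wide, on its middle; 0.24 kg. Origin: centre of the underside, z up. The loop lies in the x-z plane; the top of its bar is at 47 mm; its level upper part, 18 mm long along x, is centred at 43 mm.
- weight_2: ballast weight (may be absent): steel disc, 46 mm diameter, 18 mm thick, lying flat, with an upright lifting ring, a loop of 8 mm round bar 36 mm wide, on its middle; 0.24 kg. Origin: centre of the underside, z up. The loop lies in the x-z plane; the top of its bar is at 47 mm; its level upper part, 18 mm long along x, is centred at 43 mm.
- weight_3: ballast weight (may be absent): steel disc, 46 mm diameter, 18 mm thick, lying flat, with an upright lifting ring, a loop of 8 mm round bar 36 mm wide, on its middle; 0.24 kg. Origin: centre of the underside, z up. The loop lies in the x-z plane; the top of its bar is at 47 mm; its level upper part, 18 mm long along x, is centred at 43 mm.
- weight_4: ballast weight (may be absent): steel disc, 46 mm diameter, 18 mm thick, lying flat, with an upright lifting ring, a loop of 8 mm round bar 36 mm wide, on its middle; 0.24 kg. Origin: centre of the underside, z up. The loop lies in the x-z plane; the top of its bar is at 47 mm; its level upper part, 18 mm long along x, is centred at 43 mm.
- rest: boom rest, fixed: plywood foot 150 x 160 x 10 mm (x, y, z) with two pairs of Y yokes, rubber-faced 90-degree V mouths 56 mm wide, bottoms 76 mm and tips 107 mm above the desk. Origin: centre of the foot's underside. Yokes at y = -60 and +60 mm, 14 mm thick. The pods must hang outside the yokes and the balance point lie between them, or the boom tips out. Either end may point either way.
- slot_1 (a point): a point on the axis of a boom tube lying in this slot of the rest (at x = -45 mm of the rest), midway between its two yokes, 90 mm above the desk; the slot runs along the rest's y axis.
- slot_2 (a point): a point on the axis of a boom tube lying in this slot of the rest (at x = +45 mm of the rest), midway between its two yokes, 90 mm above the desk; the slot runs along the rest's y axis.
- box: ballast box, fixed: grey open-topped box, 92 x 260 mm (x, y) and 58 mm high, floor and walls 4 mm thick, with a hinged lid. Origin: centre of the underside, z up; the lid's hinge runs along y at the far rim, x = +46 mm, z = 58 mm.
- lid (a joint): opening angle of the box's flat grey lid (92 x 260 x 6 mm), rad: 0 shut, 1.9 fully open, leaning back past upright; the near edge rises as it opens. Its hinge is stiff (0.11 N m): it stays where it is left and must be moved all the way. Starts shut or a little ajar.
- lid_hinge (a point): point on the lid's hinge axis, at the middle of its length.
- lid_handle (a point): middle of the lid's steel bar handle: a round bar 11 mm thick and 100 mm long, parallel to the hinge, standing 35 mm off the lid's top face on two posts; with the lid shut it lies 80 mm from the hinge axis towards the near edge and 41 mm above it.
- mouse: matte black mouse, 112 x 58 x 34 mm, bystander. Origin: centre of the underside.
- jar: small lidded glass jar, 64 mm in diameter, 70 mm high, bystander. Origin: centre of the underside.
- case_1: lower of two stacked game cases, 135 x 190 x 14 mm, bystander. Origin: centre of the underside.
- case_2: upper of the two stacked game cases, same size, bystander. Origin: centre of the underside.
Mind the look-alikes: they are no part of the job. What is shaped like the weight_2 but orange is not meant.

How it is judged:
At the end, for the whole second after the job is handed in: every boom present lies level (within 3.4 degrees) in both yokes of a slot of the rest, along it (within 6 degrees), its axis 81 to 99 mm above the desk; every weight present stands upright on the floor of the ballast box (within 9 degrees); the lid is shut (within 0.06 rad); all at rest (z of boom_a in the frame of rest between 0.081 and 0.099 m and x of boom_a in the frame of rest between -0.06 and 0.06 m and y of boom_a in the frame of rest between -0.16 and 0.16 m and angle between boom_a's own x axis and vertical between 1.5108 and 1.6308 rad and angle between the x axis of each of boom_a, boom_b and the y axis of rest, either way round below 0.1 rad and linear speed of each of boom_a, boom_b, weight_1, weight_2, weight_3, weight_4 below 0.03 m/s and z of boom_b in the frame of rest between 0.081 and 0.099 m and x of boom_b in the frame of rest between -0.06 and 0.06 m and y of boom_b in the frame of rest between -0.16 and 0.16 m and angle between boom_b's own x axis and vertical between 1.5108 and 1.6308 rad and x of weight_1 in the frame of box between -0.03 and 0.03 m and y of weight_1 in the frame of box between -0.112 and 0.112 m and z of each of weight_1, weight_2, weight_3, weight_4 in the frame of box below 0.01 m and angle between each of weight_1, weight_2, weight_3, weight_4's own z axis and vertical below 0.15 rad and x of weight_2 in the frame of box between -0.03 and 0.03 m and y of weight_2 in the frame of box between -0.112 and 0.112 m and x of weight_3 in the frame of box between -0.03 and 0.03 m and y of weight_3 in the frame of box between -0.112 and 0.112 m and x of weight_4 in the frame of box between -0.03 and 0.03 m and y of weight_4 in the frame of box between -0.112 and 0.112 m and value of joint lid below 0.06 rad); the robot touches nothing.
It fails at once if a boom is raised more than 80 mm above where it lay with its tube more than 15 degrees off level ((height (world z) of boom_a above 0.105 m and not (angle between boom_a's own x axis and vertical between 1.3108 and 1.8308 rad)) or (height (world z) of boom_b above 0.105 m and not (angle between boom_b's own x axis and vertical between 1.3108 and 1.8308 rad))).
It fails at once if a bystander is shifted more than 20 mm or tipped (distance of any of mouse, jar, case_1, case_2 from where it was at the start of the episode above 0.02 m or angle between jar's own z axis and vertical above 0.3 rad).
Of boom_a, boom_b only 1 to 2 are there at a start; the rules pass over those that are not, and their reading is None.
Of weight_1, weight_2, weight_3, weight_4 only 3 to 4 are there at a start; the rules pass over those that are not, and their reading is None.
At some moment in a run one of weight_1, weight_2, weight_3, weight_4 may be knocked a few centimetres aside while the robot is not near it.
It also fails if it takes over 210 s, if anything falls off the work surface, if the arm or the gripper's body presses on something with over 40 N, if the wrist force passes 120 N, or if a joint passes its speed limit or range.

## Robot

A 6-joint arm with a two-finger parallel gripper is mounted at the origin on the work surface. World frame = base frame: x ahead of the robot, y to its left, z up, the work surface at z = 0. Lengths are in m, angles in rad, forces in N, time in s.
With the tool pointing down it reaches from about 0.325 to 0.775 m from the base axis. Payload 5.5 kg.
Tool frame: the origin (TCP) lies on the front face of the gripper's body, between the roots of the fingers; the fingertips stand 80 mm ahead of it and the grasp point (between the pads) lies 61 mm ahead of it; z points along the fingers, y is the direction in which the jaws open and shut (so a half turn about z gives the same grasp; the last joint's range is limited). The gripper opens to 88 mm and grips with 3 to 60 N. Pads are 20 mm wide; open, the fingers measure 115 mm over their backs; the gripper's body (75 mm by 178 mm) begins 61 mm behind the grasp point.
Start: joints at [1.101, 0.091, 1.231, -0, 1.82, -0.057], TCP at [0.241, 0.55, 0.303] pointing down, gripper open.
Joint ranges: [-2.87, 2.87], [-0.86, 2.18], [0.17, 2.46], [-1.51, 4.65], [0.06, 2.69], [-2.65, 2.65]. Speed limits (rad/s): [2.57, 2.57, 3.01, 3.14, 3.14, 3.14].

## Interface

Orientations are given as a 3x3 rotation matrix whose columns are the frame's x, y, z axes.
In Python, from station import status, capture, sign_off gives the robot as it stands.
- The arm moves only by the tool drive_tool, never from a script. Its argument "plan" is text: rows parted by semicolons, each of 7 numbers parted by spaces: the shift along the tool's x, y, z in mm, then the turn, a rotation vector about the tool's x, y, z in degrees, then the gripper's target within -1 to 1 (shut at 1, half-way at 0, fully open at -1). A call has 1 to 5 rows; each row is the pose to reach, as a shift and turn from the pose measured when the call began, along the tool's axes at that moment; what a row does not reach only later rows make up. A row lasts 1/10 s, in which the tool goes at most 50 mm and 8.59 degrees, less where a joint would pass 70% of its speed; a pose out of reach is approached as far as the arm can. A call with a gripper value outside its range is refused whole. The fingers move at their own pace and stop on an object; "squeeze" is the grip in N (left out, the last holds). Time passes only in rows, so rows that repeat a pose let the fingers close. It gives the time, the measured TCP pose, the force and the opening at its end, in the units of the state.
- status.state(): the state, without advancing time (a new reading comes with each control period).
- capture(name): name is "scene" or "top"; returns a dict with "pixels" (480x640x3 uint8, red, green, blue), "camera_matrix" (3x3 intrinsics, pixels), "D" ([k1, k2, p1, p2, k3] as OpenCV has them; the pictures are not rectified), "R" (3x3) and "t" (3): a world point X has camera coordinates R X + t. Camera axes: x right, y down, z forward; pixel columns grow to the right and rows downward; lengths in m; the calibration is good to about 2 mm. A picture is of the moment at which its call begins. There is no depth.
- sign_off(): hands the job in, once; it reports no verdict.
The state is a dict: "time_s": time; "qpos": joint angles; "joint_velocities": joint speeds; "joint_torque": joint torques, N m; "tcp_pos": TCP position; "orientation": TCP orientation; "force": force on the tool from outside, world axes, zero at the start; "moment": the same for the moment, N m; "grip_width": opening from 0.0 (shut) to 1.0 (fully open).
Only numpy, scipy, OpenCV 4.12 (cv2) and the standard library are available. Lean on these libraries where they do the work, as an engineer would, in place of code of your own. Each camera call takes 0.05 s, during which the arm holds its last target.

## Working session

There is one attempt and no reset: what is moved stays moved. The work goes in short steps, Python scripts to look and compute and a tool call to move; the robot and the scene stay as the last step left them, time stands still between calls to the robot, and variables do not carry over. Pictures are saved under pics/ and viewed, and the job is handed in when it is done.

Besides the shell and the picture viewer there is one more tool, called after "Emit:" as name(argument=value, ...) on one line, values as JSON. drive_tool: Moves the arm, as the interface text tells. Its arguments: {"type":"object","properties":{"plan":{"type":"string"},"squeeze":{"type":"number"}},"required":["plan"]}

```bash
ls -la; mkdir -p pics
python3 - <<'E'
from station import status, capture
import cv2
print(status.state())
for n in("scene","top"):
    c=capture(n); cv2.imwrite(f"pics/{n}0.png",c["pixels"][:,:,::-1])
    print(n,c["camera_matrix"],c["D"],c["R"],c["t"])
E
```

```text
total 12
drwxr-xr-x  3 agent agent 4096 Dec  7 06:20 .
drwxr-xr-x 23 root  root  4096 Dec  7 06:20 ..
drwxr-xr-x  2 agent agent 4096 Dec  7 06:20 pics
{'time_s': 0.0, 'qpos': array([ 1.10129882e+00,  9.18690184e-02,  1.23188565e+00, -9.75848291e-06,
        1.81981024e+00, -5.67058736e-02]), 'joint_velocities': array([ 0.00113127, -0.00170925,  0.00044167, -0.00055984,  0.00239183,
        0.00115414]), 'joint_torque': array([-2.80592667e-04, -4.46465886e+01, -4.06439424e+01,  6.99731056e-02,
        2.97275546e-02, -1.35206005e-04]), 'tcp_pos': array([0.24064223, 0.54946986, 0.30150079]), 'orientation': array([[-9.16003473e-01,  4.01169361e-01, -8.83888739e-04],
       [ 4.01170322e-01,  9.16001782e-01, -1.76312626e-03],
       [ 1.02331425e-04, -1.96961971e-03, -9.99998055e-01]]), 'force': array([ 0.2716142 ,  0.00455317, -0.09743307]), 'moment': array([-0.02621911, -0.01438632, -0.00312818]), 'grip_width': 0.9960105419151003}
scene [[445.91081369   0.         309.95533277]
 [  0.         445.91081369 243.35377739]
 [  0.           0.           1.        ]] [-0.06660886  0.          0.          0.          0.        ] [[-0.56389252  0.82584238 -0.00309785]
 [ 0.49507436  0.33503405 -0.80165676]
 [-0.66100424 -0.45358192 -0.59777658]] [ 0.31927585 -0.1809208   1.31279095]
top [[618.9182934    0.         314.56439528]
 [  0.         618.9182934  230.26243993]
 [  0.           0.           1.        ]] [-0.17362113  0.          0.          0.          0.        ] [[-0.01436307 -0.99983451 -0.01116521]
 [-0.99880265  0.01486871 -0.04660669]
 [ 0.04676499  0.01048243 -0.99885092]] [0.01166428 0.5527787  1.52104527]
```

View pics/scene0.png

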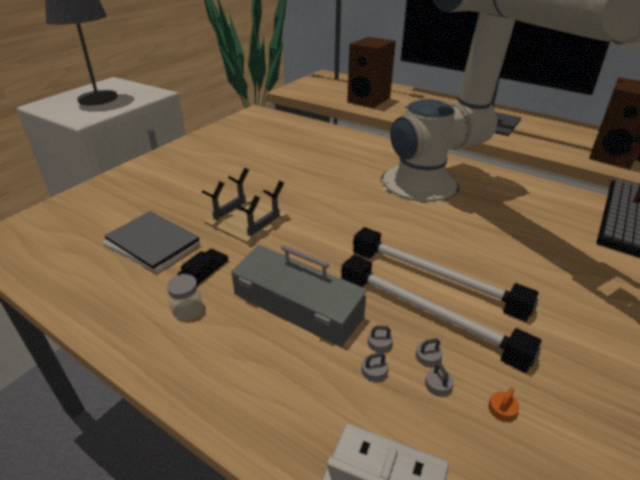

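View pics/top0.png

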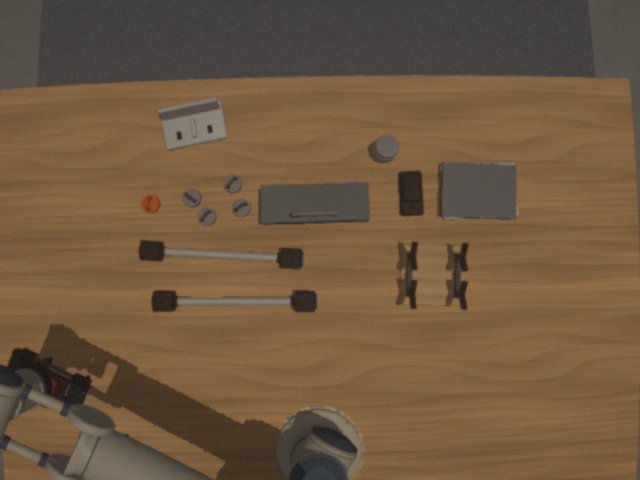

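```bash
cat > h.py <<'E'
import numpy as np, cv2
from station import status, capture
def ray(c,uv):
    uv=np.asarray(uv,float).reshape(-1,1,2)
    n=cv2.undistortPoints(uv,c["camera_matrix"],np.array(c["D"],float)).reshape(-1,2)
    d=np.c_[n,np.ones(len(n))]@c["R"]
    return -c["R"].T@c["t"], d/np.linalg.norm(d,axis=1,keepdims=True)
def plane(c,uv,z):
    o,d=ray(c,uv); return o+d*((z-o[2])/d[:,2])[:,None]
def proj(c,X):
    X=np.asarray(X,float).reshape(-1,3)
    return cv2.projectPoints(X,cv2.Rodrigues(np.array(c["R"]))[0],np.array(c["t"]),c["camera_matrix"],np.array(c["D"],float))[0].reshape(-1,2)
def tri(c1,u1,c2,u2):
    out=[]
    for a,b in zip(np.reshape(u1,(-1,2)),np.reshape(u2,(-1,2))):
        o1,d1=ray(c1,a);o2,d2=ray(c2,b);d1=d1[0];d2=d2[0]
        s,t=np.linalg.lstsq(np.c_[d1,-d2],o2-o1,rcond=None)[0]
        p,q=o1+s*d1,o2+t*d2
        out.append(np.r_[(p+q)/2,np.linalg.norm(p-q)])
    return np.array(out)
def crop(c,x0,y0,x1,y1,s,name):
    im=cv2.resize(c["pixels"][y0:y1,x0:x1,::-1],None,fx=s,fy=s,interpolation=cv2.INTER_CUBIC)
    im=cv2.convertScaleAbs(im,alpha=1.5)
    cv2.imwrite("pics/"+name,im)
def go(target, Rt=None):
    "shift in tool mm and rotvec deg to target TCP pose"
    s=status.state(); R=s["orientation"]
    sh=R.T@(np.array(target)-s["tcp_pos"])*1000
    rv=np.degrees(cv2.Rodrigues(R.T@Rt)[0].ravel()) if Rt is not None else np.zeros(3)
    print("shift",sh.round(1),"rot",rv.round(2))
def down(yaw):  # jaw axis (tool y) direction angle in world
    y=np.array([np.cos(yaw),np.sin(yaw),0]);z=np.array([0,0,-1.]);return np.c_[np.cross(y,z),y,z]
E
python3 - <<'E'
from h import *
t=capture("top");s=capture("scene")
crop(t,130,150,330,290,4,"topc1.png"); crop(t,370,120,530,320,3,"topc2.png")
crop(s,330,220,550,420,3.5,"scc1.png"); crop(s,150,150,400,350,3,"scc2.png")
E
```

```text
(no output)
```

View pics/topc1.png

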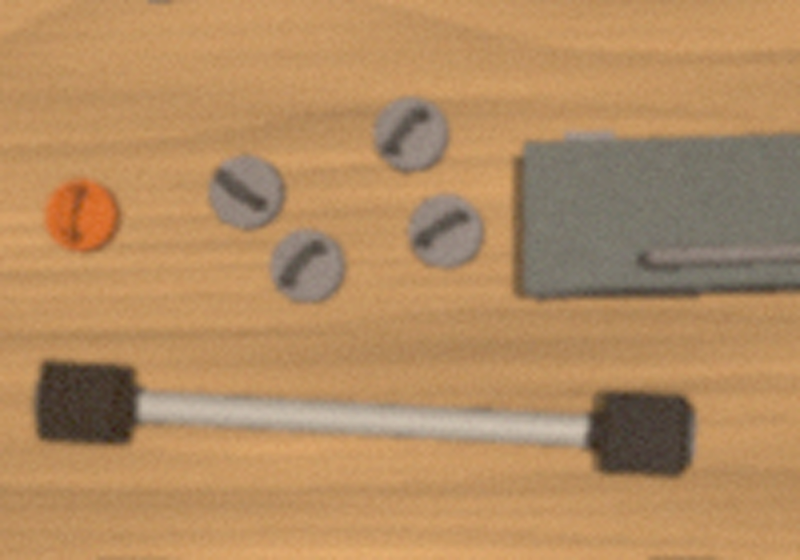

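View pics/topc2.png

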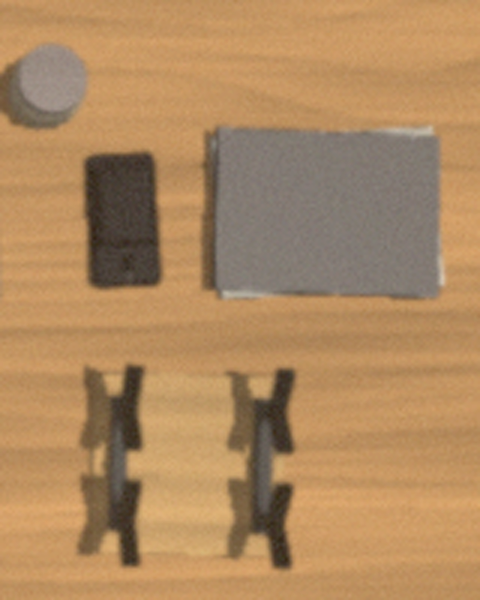

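View pics/scc1.png

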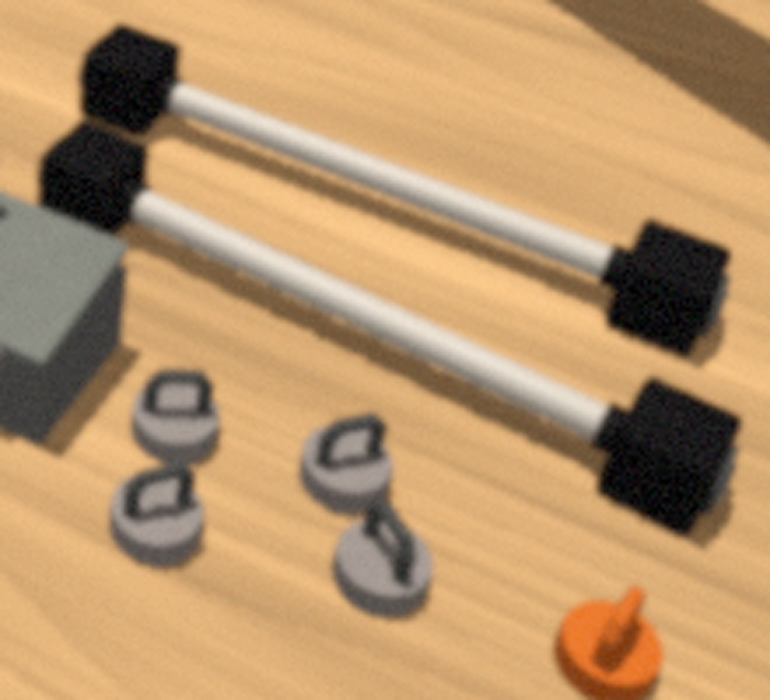

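View pics/scc2.png

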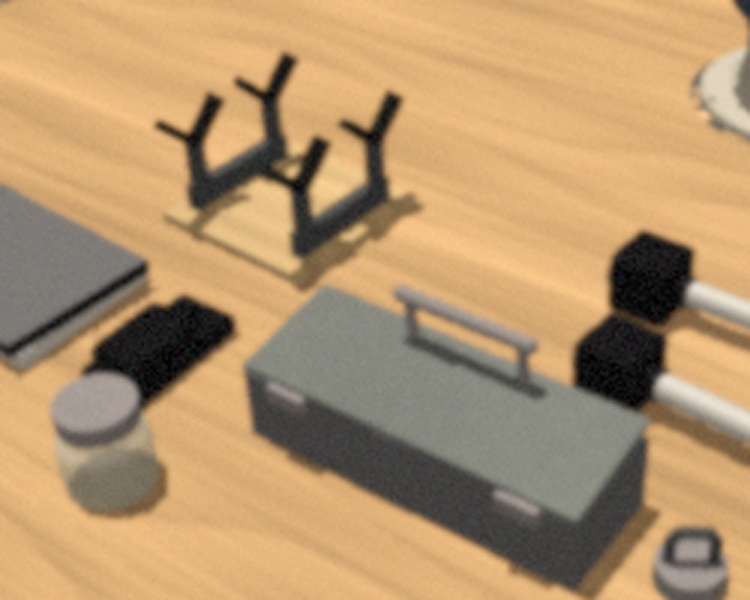

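Run:
```python
from h import *
t=capture("top");s=capture("scene")
it=t["pixels"];hsv=cv2.cvtColor(it,cv2.COLOR_RGB2HSV)
print("cam",(-t["R"].T@t["t"]).round(3),(-s["R"].T@s["t"]).round(3))
# low-saturation mask
def comps(m,lo,roi):
    x0,y0,x1,y1=roi
    mm=np.zeros_like(m);mm[y0:y1,x0:x1]=m[y0:y1,x0:x1]
    n,l,st,ce=cv2.connectedComponentsWithStats(mm)
    for i in range(1,n):
        if st[i,4]>lo: yield ce[i],st[i],l==i
g=((hsv[...,1]<70)).astype(np.uint8)*255
print("sat sample",hsv[203,300],hsv[255,220],hsv[250,152],hsv[198,192],hsv[250,340])
print("TOP grey")
for ce,st,l in comps(g,30,(130,160,400,320)): print(ce.round(1),st)
d=((hsv[...,2]<60)).astype(np.uint8)*255
print("TOP dark")
for ce,st,l in comps(d,20,(130,160,480,320)):
    r=cv2.minAreaRect(np.argwhere(l)[:,::-1].astype(np.float32))
    print(ce.round(1),st,np.round(r[0],1),np.round(r[1],1),round(r[2],1))
```

```text
cam [ 0.481 -0.013  1.545] [1.137 0.392 0.641]
sat sample [24 31 83] [ 19  37 131] [14 87 44] [13 45 68] [ 15 129 132]
TOP grey
[232.3 183. ] [224 175  18  17 240]
[314.4 202.6] [ 261  181  109   43 4154]
[191.2 197.6] [183 189  18  18 240]
[241.1 207.3] [233 199  17  18 237]
[206.4 216.1] [198 208  18  17 241]
[220.7 254.2] [163 248 116  14 838]
[292.5 258.1] [282 249  22  19 230]
[308.  299.5] [295 293  22  18 126]
[233.5 300.9] [176 297 117   8 828]
TOP dark
[410.2 193.1] [399 172  24  43 947] [410.2 193. ] [42.9 22.2] 86.8
[151.2 250.4] [140 241  24  19 416] [151.5 250. ] [18. 23.] 90.0
[411.8 256.9] [407 243  10  27 172] [411.5 256. ] [26.  9.] 90.0
[460.4 275.8] [454 244  14  65 413] [460.  275.9] [12.3 64.1] 1.5
[289.9 258. ] [277 249  26  19 423] [289.5 258. ] [25. 18.] 0.0
[411.2 292.1] [406 280  10  28 169] [410.5 293.5] [27.  9.] 90.0
[163.8 300.5] [152 291  25  20 443] [164.  300.5] [19. 24.] 90.0
[303.6 300.7] [291 291  25  20 436] [303.  300.5] [19. 24.] 90.0
```

Run:
```python
from h import *
t=capture("top");s=capture("scene")
P={ # name: top px, scene px
"handleL":((292.,214.5),(327.7,265.)),"handleR":((336.5,213.8),(284.,248.)),
"ringA":((240.7,207),(380.9,327.1)),"ringB":((232,183),(375.3,355.5)),"ringC":((206,216),(431.2,342.0)),"ringD":((190.5,197.5),(441,373)),
"b1L":((164.2,251.5),(501.4,340.6)),"b1R":((278,257.3),(370,279.4)),
"b2L":((176,301),(504,293.7)),"b2R":((292,300.7),(380.5,248.5)),
}
for k,(a,b) in P.items(): print(k,tri(t,a,s,b).round(4)[0])
hsv=cv2.cvtColor(t["pixels"],cv2.COLOR_RGB2HSV)
# discs at top z=.018
for n,c in dict(A=(241.1,207.3),B=(232.3,183),C=(206.4,216.1),D=(191.2,197.6)).items():
    u,v=map(int,np.round(c)); g=hsv[v-10:v+11,u-10:u+11]
    yy,xx=np.mgrid[v-10:v+11,u-10:u+11]
    sub=cv2.cvtColor(t["pixels"],cv2.COLOR_RGB2GRAY)[v-10:v+11,u-10:u+11].astype(float)
    m=((xx-c[0])**2+(yy-c[1])**2<7.5**2)&(sub<52)
    w=(52-sub)[m]; p=np.c_[xx[m],yy[m]].astype(float); mu=(p*w[:,None]).sum(0)/w.sum()
    C=np.cov(p.T,aweights=w); e,V=np.linalg.eigh(C); d=V[:,1]
    P3=plane(t,[mu-5*d,mu+5*d],.035); dd=P3[1]-P3[0]
    print(n,"disc",plane(t,[c],.018).round(4)[0],"ring",plane(t,[mu],.038).round(4)[0],"ang",np.degrees(np.arctan2(dd[1],dd[0])).round(1)%180,m.sum(),e.round(1))
# booms
for nm,pods,roi in (("b1",[(151.5,250.3),(289.8,258)],(170,245,272,265)),("b2",[(163.8,300.5),(303.3,300.6)],(182,292,285,310))):
    x0,y0,x1,y1=roi
    m=(hsv[y0:y1,x0:x1,2]>110)&(hsv[y0:y1,x0:x1,1]<70)
    p=np.argwhere(m)[:,::-1]+[x0,y0]
    vx,vy,cx,cy=cv2.fitLine(p.astype(np.float32),cv2.DIST_L2,0,.01,.01).ravel()
    L=[(pp[0],cy+(pp[0]-cx)*vy/vx) for pp in pods]
    Q=plane(t,L,.03);Q2=plane(t,pods,.04);print(nm,"tube line at pods",Q.round(4).tolist(),"pods",Q2.round(4).tolist(),"mid",Q2.mean(0).round(4),np.linalg.norm(Q2[0]-Q2[1]))
# box lid corners: top z=.064
g=((hsv[...,1]<60)&(hsv[...,0]>18)).astype(np.uint8)
g[:,:255]=0;g[:,376:]=0;g[:176]=0;g[230:]=0
cs,_=cv2.findContours(g,cv2.RETR_EXTERNAL,cv2.CHAIN_APPROX_NONE);c=max(cs,key=cv2.contourArea)
r=cv2.minAreaRect(c);bp=cv2.boxPoints(r);print("lid",bp.round(1).tolist());B=plane(t,bp,.064);print(B.round(4).tolist(),B.mean(0))
```

```text
handleL [5.860e-01 5.440e-02 1.083e-01 3.000e-04]
handleR [ 0.5861 -0.0488  0.1044  0.0007]
ringA [0.6109 0.1843 0.0401 0.0022]
ringB [0.671  0.2055 0.0367 0.0012]
ringC [0.5902 0.2721 0.0363 0.0042]
ringD [0.6377 0.3112 0.0296 0.0022]
b1L [0.5051 0.3778 0.025  0.0011]
b1R [0.4863 0.0962 0.0204 0.0035]
b2L [0.3823 0.348  0.0295 0.0011]
b2R [0.3785 0.0642 0.0203 0.006 ]
A disc [0.6125 0.1852 0.018 ] ring [0.6063 0.1972 0.038 ] ang 134.2 3 [0.2 0.4]
B disc [0.6737 0.2069 0.018 ] ring [0.6678 0.21   0.038 ] ang 137.7 5 [ 0.2 34.3]
C disc [0.592  0.2725 0.018 ] ring [0.5811 0.2813 0.038 ] ang 89.1 2 [0.  0.5]
D disc [0.639  0.3108 0.018 ] ring [0.6309 0.2996 0.038 ] ang 88.9 3 [0. 1.]
b1 tube line at pods [[0.508, 0.4094, 0.03], [0.4848, 0.065, 0.03]] pods [[0.5081, 0.4066, 0.04], [0.485, 0.0645, 0.04]] mid [0.4965 0.2356 0.04  ] 0.34292305852545607
b2 tube line at pods [[0.3821, 0.3793, 0.03], [0.3779, 0.0334, 0.03]] pods [[0.3842, 0.3767, 0.04], [0.3811, 0.0331, 0.04]] mid [0.3826 0.2049 0.04  ] 0.3435710801529949
lid [[260.1000061035156, 185.1999969482422], [367.5, 182.3000030517578], [368.5, 219.89999389648438], [261.1000061035156, 222.6999969482422]]
[[0.6612, 0.1328, 0.064], [0.6641, -0.1261, 0.064], [0.5736, -0.1267, 0.064], [0.5706, 0.1312, 0.064]] [0.61736251 0.00282787 0.064     ]
```

```bash
cat >> h.py <<'E'
def weights(t,c,zr=.035):
    "ring angle for a disc centred at px c"
    g=cv2.cvtColor(t["pixels"],cv2.COLOR_RGB2GRAY).astype(float)
    u,v=c; sz=31
    p=cv2.getRectSubPix(g.astype(np.float32),(21,21),(float(u),float(v)))
    p=cv2.resize(p,(210,210),interpolation=cv2.INTER_CUBIC)
    yy,xx=np.mgrid[0:210,0:210]/10.-10.45
    rr=xx**2+yy**2<7.3**2
    th=np.percentile(p[rr],25); m=rr&(p<th); q=np.c_[xx[m],yy[m]]
    mu=q.mean(0); e,V=np.linalg.eigh(np.cov(q.T)); d=V[:,1]
    P=plane(t,[np.array(c)+mu-5*d,np.array(c)+mu+5*d],zr); dd=P[1]-P[0]
    return plane(t,[c],.014)[0], np.degrees(np.arctan2(dd[1],dd[0]))%180, plane(t,[np.array(c)+mu],zr)[0], np.sqrt(e)
def findw(t,roi=(130,150,262,235)):
    hsv=cv2.cvtColor(t["pixels"],cv2.COLOR_RGB2HSV); m=np.zeros(hsv.shape[:2],np.uint8)
    x0,y0,x1,y1=roi; m[y0:y1,x0:x1]=(hsv[y0:y1,x0:x1,1]<75)
    n,l,st,ce=cv2.connectedComponentsWithStats(m); out=[]
    for i in range(1,n):
        if 120<st[i,4]<330 and max(st[i,2:4])<22:
            w=weights(t,ce[i]); out.append((ce[i],)+w)
            print(ce[i].round(1),st[i,4],"pos",w[0].round(4),"ringang",round(w[1],1),"ringc",w[2].round(4),w[3].round(1))
    return out
E
python3 - <<'E'
from h import *
findw(capture("top"))
go([.5865,.003,.24],down(np.radians(.65)))
E
```

```text
[232.4 183.1] 250 pos [0.674  0.2072 0.014 ] ringang 138.3 ringc [0.6741 0.2079 0.035 ] [1.  4.1]
[191.2 197.6] 250 pos [0.6394 0.3116 0.014 ] ringang 54.1 ringc [0.637  0.3098 0.035 ] [1.  3.7]
[240.9 207.3] 249 pos [0.6128 0.1862 0.014 ] ringang 122.0 ringc [0.6131 0.1863 0.035 ] [1. 4.]
[206.4 216.1] 244 pos [0.5923 0.2733 0.014 ] ringang 137.4 ringc [0.5933 0.2732 0.035 ] [1.  4.1]
shift [-536.  -362.    62.6] rot [-1.00e-02  1.00e-02  6.57e+01]
```

The things that could be taken for ballast weights, at top-view pixels: grey discs at (232,183), (191,198), (241,207) and (206,216), and an orange one at (151,204), which is a look-alike. The grey-green box at (314,203) is the ballast box, and the white case at (194,123) is a look-alike. The close crops confirm the four grey discs and the box. I'll open the lid first.

Emit:
drive_tool(plan="-536 -362 60 0 0 65.7 -1;-536 -362 60 0 0 65.7 -1;-536 -362 60 0 0 65.7 -1;-536 -362 60 0 0 65.7 -1;-536 -362 60 0 0 65.7 -1", squeeze=15)

```text
time_s: 0.95
tcp_pos: [0.3744, 0.3375, 0.2795]
orientation: [[-0.392, 0.92, 0.001], [0.92, 0.392, 0.0], [0.0, 0.001, -1.0]]
force: [0.5, 0.0, 0.6]
grip_width: 0.998
```

Run:
```python
from h import *
go([.5865,.003,.24],down(np.radians(.65)));print(status.state()['qpos'].round(2),status.state()['time_s'])
```

```text
shift [-390.9   64.2   39.6] rot [ 4.00e-02 -1.00e-02  2.24e+01]
[ 0.67 -0.17  1.53 -0.    1.79  0.26] 0.95
```

Emit:
drive_tool(plan="-391 64 40 0 0 22.4 -1;-391 64 40 0 0 22.4 -1;-391 64 40 0 0 22.4 -1;-391 64 40 0 0 22.4 -1;-391 64 40 0 0 22.4 -1")

```text
time_s: 1.45
tcp_pos: [0.5074, 0.127, 0.2547]
orientation: [[-0.011, 1.0, 0.002], [1.0, 0.011, 0.001], [0.001, 0.002, -1.0]]
force: [1.1, 0.6, -0.0]
grip_width: 0.995
```

Emit:
drive_tool(plan="-150 0 0 0 0 0 -1;-150 0 0 0 0 0 -1;-150 0 0 0 0 0 -1;-150 0 0 0 0 0 -1")

```text
time_s: 1.85
tcp_pos: [0.5088, -0.0281, 0.2546]
orientation: [[-0.004, 1.0, 0.001], [1.0, 0.004, -0.002], [-0.002, 0.001, -1.0]]
force: [-0.6, 0.6, -0.6]
grip_width: 0.998
```

Run:
```python
from h import *
go([.5865,.003,.167],down(np.radians(.65)));print(status.state()['qpos'].round(2),status.state()['time_s'])
t=capture("top");cv2.imwrite("pics/t1.png",t["pixels"][:,:,::-1]);s=capture("scene");crop(s,150,100,420,350,3,"s1.png")
```

```text
shift [30.9 77.7 87.7] rot [ 0.08  0.09 -0.41]
[-0.12 -0.16  1.56 -0.    1.74 -0.13] 1.85
```

View pics/s1.png

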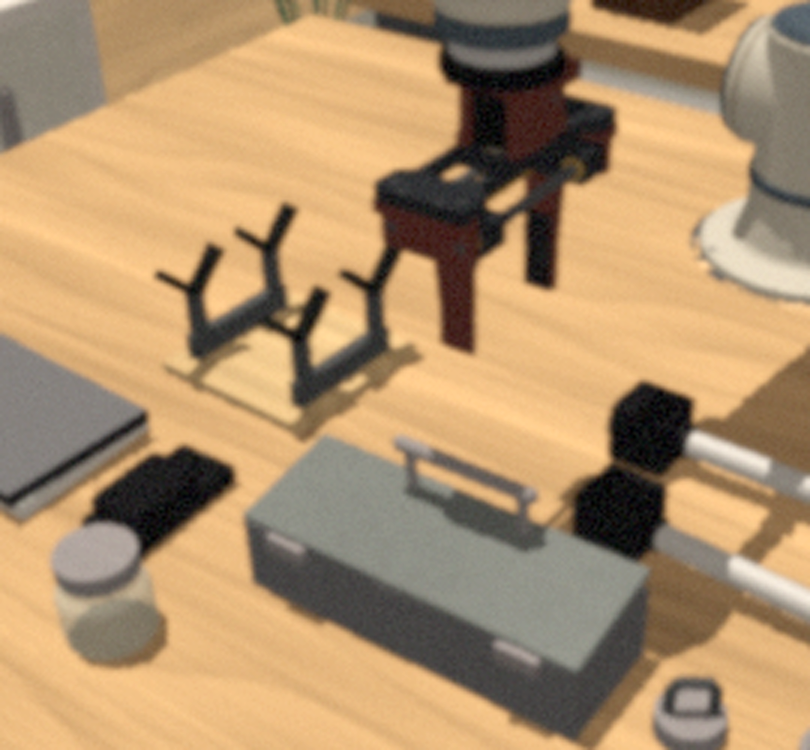

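Emit:
drive_tool(plan="31 77 20 0 0 0 -0.3;31 77 50 0 0 0 -0.3;31 77.5 88 0 0 0 -0.3;31 77.5 88 0 0 0 -0.3")

```text
time_s: 2.35
tcp_pos: [0.584, 0.0102, 0.1595]
orientation: [[-0.011, 1.0, -0.011], [1.0, 0.011, 0.002], [0.002, -0.011, -1.0]]
force: [-0.9, 0.4, -1.0]
grip_width: 0.674
```

Run:
```python
from h import *
go([.5865,.003,.167],down(np.radians(.65)))
s=capture("scene");crop(s,200,150,400,350,4,"s2.png")
```

```text
shift [-7.2  2.3 -7.6] rot [-0.62 -0.12 -0.  ]
```

View pics/s2.png

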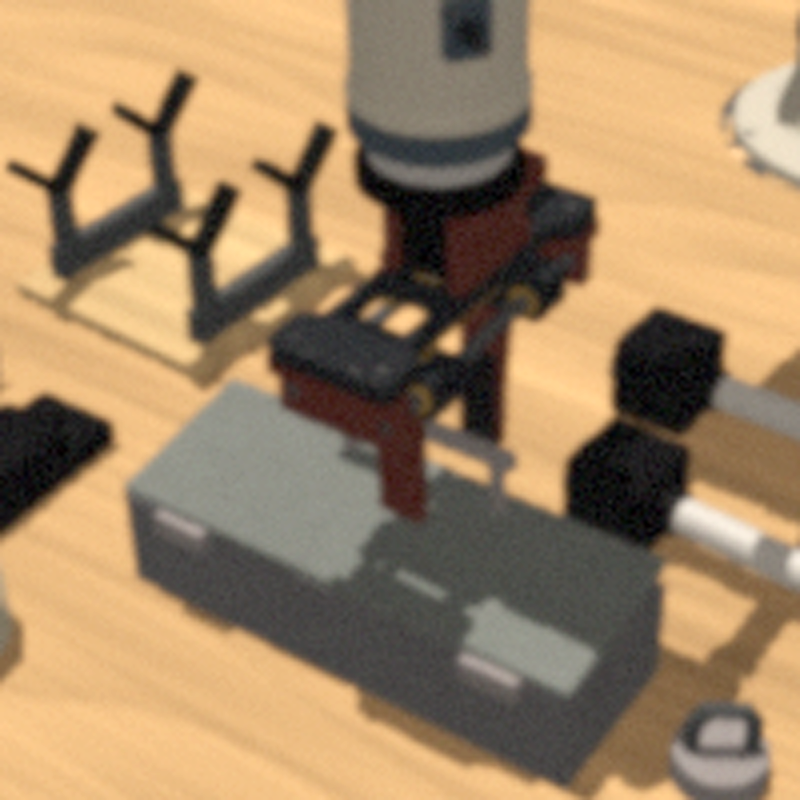

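Emit:
drive_tool(plan="-7 2 -5 0 0 0 1;-7 2 -5 0 0 0 1;-7 2 -5 0 0 0 1;-7 2 -5 0 0 0 1;-7 2 -5 0 0 0 1", squeeze=12)

```text
time_s: 2.9
tcp_pos: [0.5871, 0.0025, 0.1695]
orientation: [[-0.01, 1.0, -0.004], [1.0, 0.01, 0.002], [0.002, -0.004, -1.0]]
force: [0.3, -0.4, 0.2]
grip_width: 0.23
```

Emit:
drive_tool(plan="0 0 0 0 0 0 1;0 0 0 0 0 0 1;0 0 0 0 0 0 1")

```text
time_s: 3.2
tcp_pos: [0.5885, 0.0025, 0.169]
orientation: [[-0.01, 1.0, -0.0], [1.0, 0.01, 0.002], [0.002, -0.0, -1.0]]
force: [9.1, 0.3, -5.8]
grip_width: 0.118
```

Emit:
drive_tool(plan="0 10 -12.4 0 0 0 1;0 22 -22.7 0 0 0 1;0 35.6 -30.8 0 0 0 1;0 50 -36.4 0 0 0 1;0 65.6 -39.4 0 0 0 1")

```text
time_s: 3.7
tcp_pos: [0.6541, 0.0031, 0.2103]
orientation: [[-0.01, 1.0, -0.0], [1.0, 0.01, 0.002], [0.002, -0.0, -1.0]]
force: [-3.8, -0.0, 2.7]
grip_width: 0.119
```

Emit:
drive_tool(plan="0 0 0 0 0 0 1")

```text
time_s: 3.8
tcp_pos: [0.6551, 0.003, 0.2104]
orientation: [[-0.01, 1.0, 0.001], [1.0, 0.01, 0.002], [0.002, 0.001, -1.0]]
force: [1.5, 0.4, -4.8]
grip_width: 0.12
```

Run:
```python
from h import *
s=capture("scene");crop(s,200,100,400,350,3,"s3.png")
st=status.state();p=st['tcp_pos']+.061*st['orientation'][:,2];print(p,st['force'])
for ph in (80,70,60,52,46,44):
    a=np.radians(ph);q=np.array([.664+.0899*np.cos(a),p[1],.058+.0899*np.sin(a)]);print(ph,(st['orientation'].T@(q-p)*1000).round(1))
```

```text
[0.65461416 0.00314251 0.14924635] [0.42326417 0.25822551 1.1338258 ]
80 [-0.3 25.   2.7]
70 [-0.4 40.1  6.8]
60 [-0.6 54.3 13.4]
52 [-0.7 64.7 20.4]
46 [-0.8 71.8 26.6]
44 [-0.8 74.  28.8]
```

View pics/s3.png

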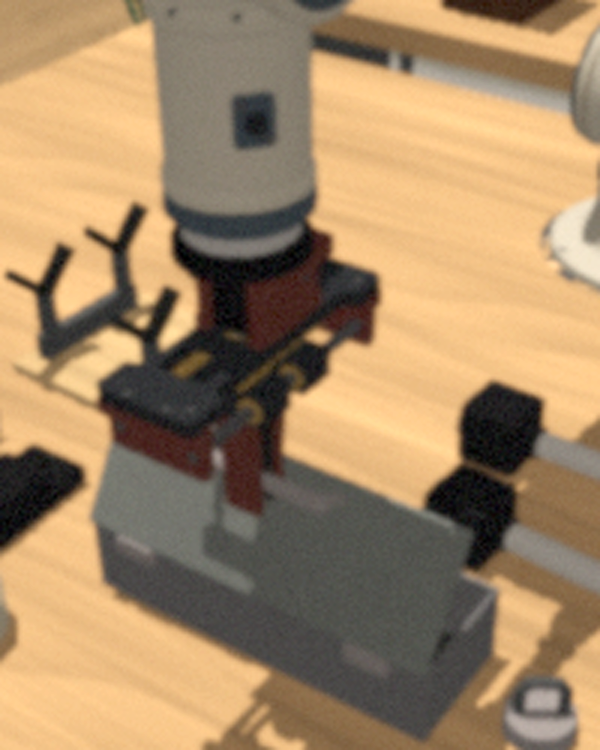

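Emit:
drive_tool(plan="0 25 2.7 0 0 0 1;0 40 6.8 0 0 0 1;0 54.3 13.4 0 0 0 1;0 64.7 20.4 0 0 0 1;0 71.8 26.6 0 0 0 1")

```text
time_s: 4.35
tcp_pos: [0.7262, 0.0037, 0.1833]
orientation: [[-0.01, 1.0, -0.0], [1.0, 0.01, 0.002], [0.002, -0.0, -1.0]]
force: [-1.3, -1.1, 2.4]
grip_width: 0.121
```

Emit:
drive_tool(plan="0 0 0 0 0 0 1;0 0 0 0 0 0 -0.6;0 0 0 0 0 0 -0.6;0 0 0 0 0 0 -0.6;0 0 0 0 0 0 -0.6")

```text
time_s: 4.85
tcp_pos: [0.7262, 0.0037, 0.1838]
orientation: [[-0.01, 1.0, 0.001], [1.0, 0.01, 0.001], [0.001, 0.001, -1.0]]
force: [2.0, 0.3, 4.1]
grip_width: 0.445
```

Emit:
drive_tool(plan="0 0 0 0 0 0 0.4;0 0 0 0 0 0 0.4;0 0 -40 0 0 0 0.4;0 0 -80 0 0 0 0.4;0 0 -80 0 0 0 0.4")

```text
time_s: 5.35
tcp_pos: [0.7271, 0.0036, 0.2722]
orientation: [[-0.01, 1.0, 0.012], [1.0, 0.01, 0.001], [0.001, 0.012, -1.0]]
force: [0.8, -0.4, 1.0]
grip_width: 0.298
```

Run:
```python
from h import *
s=capture("scene");crop(s,200,100,400,350,3,"s4.png");t=capture("top");crop(t,120,150,400,320,2.8,"t4.png");findw(t)
```

```text
[232.5 183. ] 252 pos [0.6741 0.2069 0.014 ] ringang 138.8 ringc [0.6741 0.2078 0.035 ] [1.  4.2]
[191.2 197.6] 246 pos [0.6394 0.3118 0.014 ] ringang 54.6 ringc [0.637  0.3099 0.035 ] [0.9 3.7]
[241.2 207.4] 256 pos [0.6126 0.1854 0.014 ] ringang 110.3 ringc [0.6127 0.1766 0.035 ] [2.6 3.9]
[206.4 216.1] 249 pos [0.5923 0.2732 0.014 ] ringang 137.1 ringc [0.5933 0.2732 0.035 ] [1. 4.]
```

View pics/s4.png

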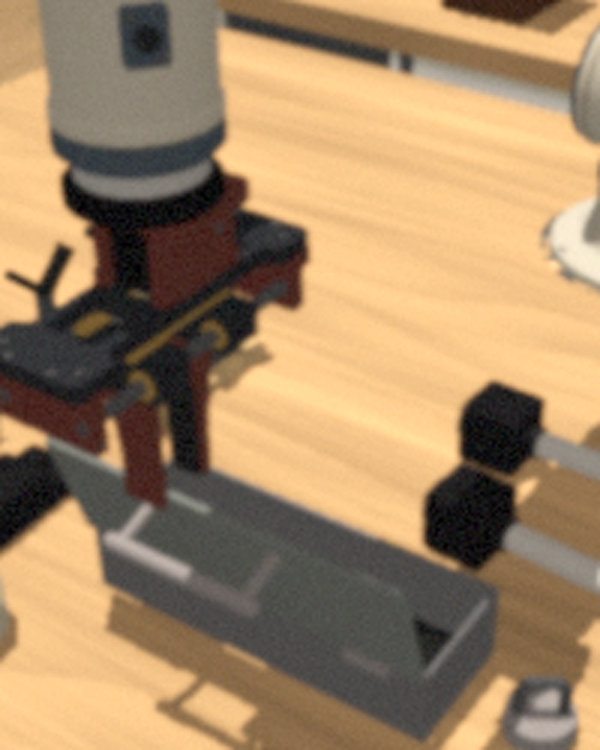

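View pics/t4.png

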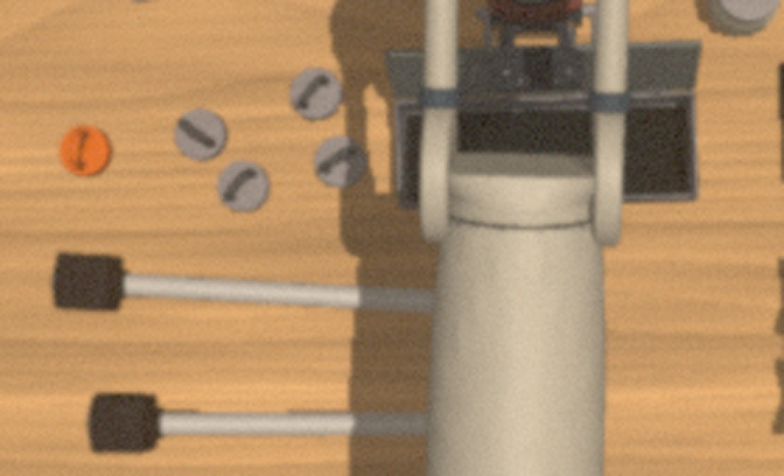

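Run:
```python
from h import *
go([.613,.186,.2],down(np.radians(32)))
```

```text
shift [ 183.5 -111.8   65.4] rot [ 2.300e-01 -2.000e-02 -3.141e+01]
```

Emit:
drive_tool(plan="183 -112 0 0 0 -31.4 0;183 -112 0 0 0 -31.4 0;183 -112 0 0 0 -31.4 0;183 -112 0 0 0 -31.4 0;183 -112 0 0 0 -31.4 0")

```text
time_s: 5.95
tcp_pos: [0.6097, 0.1893, 0.2635]
orientation: [[-0.535, 0.845, -0.0], [0.845, 0.535, 0.002], [0.002, 0.001, -1.0]]
force: [0.3, -0.3, 0.1]
grip_width: 0.499
```

Run:
```python
from h import *
go([.613,.186,.104],down(np.radians(32)))
```

```text
shift [ -4.8   0.9 159.5] rot [ 0.06 -0.1   0.37]
```

Emit:
drive_tool(plan="-5 1 50 0 0 0.4 0;-5 1 100 0 0 0.4 0;-5 1 140 0 0 0.4 0;-5 1 159.5 0 0 0.4 0;-5 1 159.5 0 0 0.4 0")

```text
time_s: 6.45
tcp_pos: [0.6119, 0.1852, 0.0999]
orientation: [[-0.528, 0.849, -0.005], [0.849, 0.528, 0.001], [0.003, -0.004, -1.0]]
force: [-0.8, -0.8, 0.5]
grip_width: 0.494
```

Run:
```python
from h import *
go([.613,.186,.104],down(np.radians(32)))
s=capture("scene");crop(s,330,250,480,400,4,"s5.png")
```

```text
shift [ 0.1  1.3 -4.1] rot [-0.23 -0.2  -0.11]
```

View pics/s5.png

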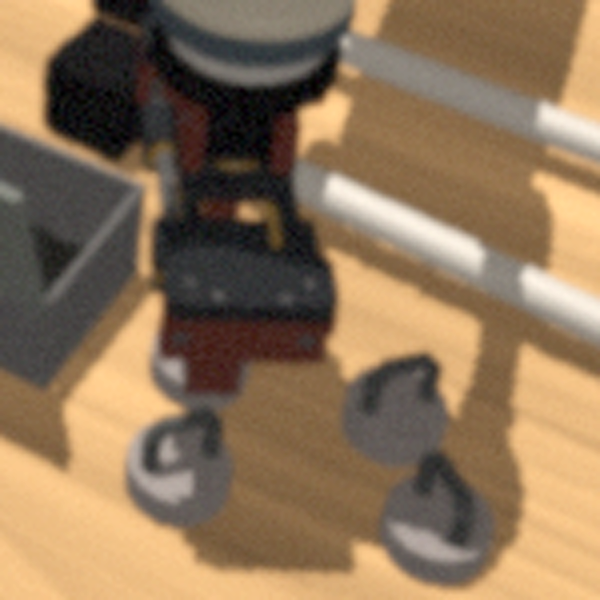

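Well placed, so I'll close on it.

Emit:
drive_tool(plan="0 1 -3 0 0 0 1;0 1 -3 0 0 0 1;0 1 -3 0 0 0 1;0 1 -3 0 0 0 1;0 1 -3 0 0 0 1", squeeze=30)

```text
time_s: 7.0
tcp_pos: [0.6131, 0.1856, 0.1041]
orientation: [[-0.528, 0.849, -0.004], [0.849, 0.528, 0.001], [0.003, -0.003, -1.0]]
force: [0.1, 0.3, -0.2]
grip_width: 0.084
```

Emit:
drive_tool(plan="0 0 0 0 0 0 1;0 0 -20 0 0 0 1;0 0 -60 0 0 0 1;0 0 -100 0 0 0 1;0 0 -120 0 0 0 1")

```text
time_s: 7.5
tcp_pos: [0.6142, 0.1857, 0.2282]
orientation: [[-0.528, 0.849, 0.0], [0.849, 0.528, 0.002], [0.001, 0.001, -1.0]]
force: [0.1, -0.3, -2.5]
grip_width: 0.082
```

Run:
```python
from h import *
for yb in (-.081,-.027,.027,.081): print(yb);go([.612-.0115*yb,.003+yb,.22],down(np.radians(90.65)))
print(status.state()['force'])
```

```text
-0.081
shift [-223.3 -140.4    7.8] rot [ 1.000e-01 -4.000e-02 -5.876e+01]
-0.027
shift [-177.1 -112.4    7.9] rot [ 1.000e-01 -4.000e-02 -5.876e+01]
0.027
shift [-130.9  -84.4    8. ] rot [ 1.000e-01 -4.000e-02 -5.876e+01]
0.081
shift [-84.7 -56.4   8.1] rot [ 1.000e-01 -4.000e-02 -5.876e+01]
[ 0.14025465 -0.29977679 -2.46055798]
```

Emit:
drive_tool(plan="-223 -140 8 0 0 -58.8 1;-223 -140 8 0 0 -58.8 1;-223 -140 8 0 0 -58.8 1;-223 -140 8 0 0 -58.8 1;-223 -140 8 0 0 -58.8 1")

```text
time_s: 8.0
tcp_pos: [0.6129, -0.0551, 0.2196]
orientation: [[-0.958, 0.287, -0.002], [0.287, 0.958, 0.001], [0.002, 0.001, -1.0]]
force: [1.6, -0.3, -2.0]
grip_width: 0.081
```

Run:
```python
from h import *
go([.613,-.078,.22],down(np.radians(90.65)))
```

```text
shift [ -6.7 -21.9  -0.4] rot [  0.05  -0.1  -17.33]
```

Emit:
drive_tool(plan="-7 -22 0 0 0 -17.3 1;-7 -22 0 0 0 -17.3 1;-7 -22 0 0 0 -17.3 1;-7 -22 40 0 0 -17.3 1;-7 -22 75 0 0 -17.3 1")

```text
time_s: 8.5
tcp_pos: [0.6136, -0.0775, 0.1445]
orientation: [[-1.0, -0.007, 0.001], [-0.007, 1.0, 0.001], [-0.001, 0.001, -1.0]]
force: [-1.2, 0.2, -3.3]
grip_width: 0.084
```

Run:
```python
from h import *
go([.613,-.078,.109],down(np.radians(90.65)))
s=capture("scene");crop(s,200,150,400,350,4,"s6.png")
```

```text
shift [ 0.6 -0.5 35.5] rot [ 0.05  0.05 -0.22]
```

View pics/s6.png

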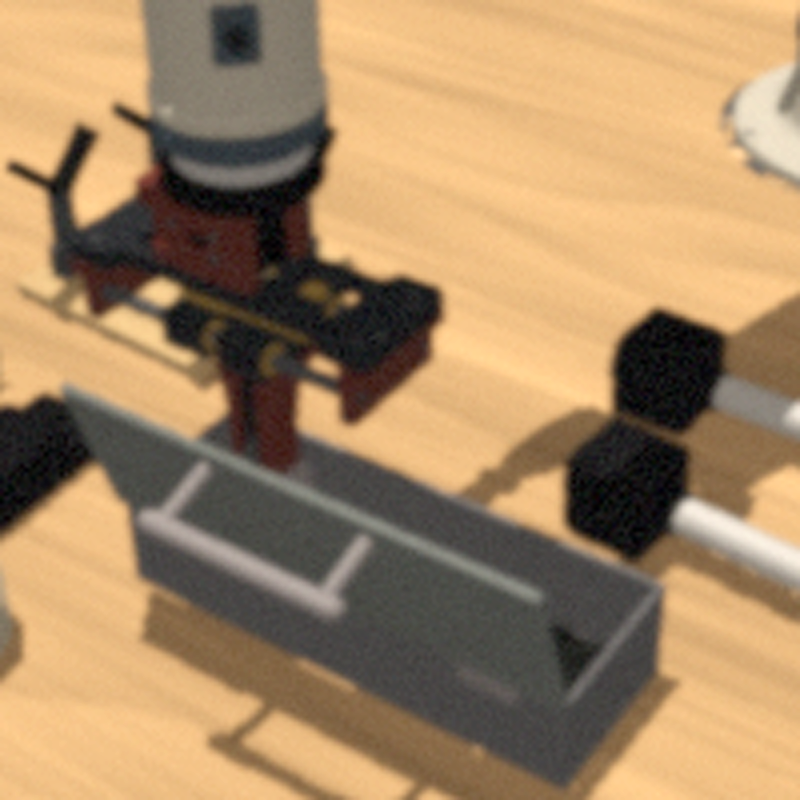

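Emit:
drive_tool(plan="0 0 20 0 0 0 1;0 0 30 0 0 0 1;0 0 35 0 0 0 1;0 0 36 0 0 0 1;0 0 36 0 0 0 1")

```text
time_s: 9.05
tcp_pos: [0.6106, -0.0753, 0.1068]
orientation: [[-1.0, -0.007, -0.009], [-0.007, 1.0, 0.004], [0.009, 0.004, -1.0]]
force: [-14.0, 4.4, 22.8]
grip_width: 0.082
```

Emit:
drive_tool(plan="0 0 0 0 0 0 1")

```text
time_s: 9.15
tcp_pos: [0.611, -0.0745, 0.1096]
orientation: [[-1.0, -0.005, -0.007], [-0.005, 1.0, 0.004], [0.007, 0.004, -1.0]]
force: [0.2, -0.7, -2.6]
grip_width: 0.082
```

Emit:
drive_tool(plan="0 0 1 0 0 0 1;0 0 1 0 0 0 0.4;0 0 1 0 0 0 0.4;0 0 1 0 0 0 0.4;0 0 1 0 0 0 0.4")

```text
time_s: 9.65
tcp_pos: [0.6109, -0.0745, 0.1082]
orientation: [[-1.0, -0.005, -0.007], [-0.005, 1.0, 0.004], [0.007, 0.004, -1.0]]
force: [0.2, -0.8, -0.2]
grip_width: 0.297
```

Emit:
drive_tool(plan="0 0 -30 0 0 0 0.4;0 0 -70 0 0 0 0.4;0 0 -110 0 0 0 0.4;0 0 -120 0 0 0 0.4")

```text
time_s: 10.05
tcp_pos: [0.6131, -0.0753, 0.2343]
orientation: [[-1.0, -0.005, 0.001], [-0.005, 1.0, 0.002], [-0.001, 0.002, -1.0]]
force: [-0.1, -0.1, 0.9]
grip_width: 0.3
```

Run:
```python
from h import *
t=capture("top");findw(t)
go([.593,.273,.22],down(np.radians(47.3)))
go([.674,.2075,.22],down(np.radians(48.6)))
```

```text
[232.4 183. ] 250 pos [0.674  0.2073 0.014 ] ringang 139.1 ringc [0.6742 0.2079 0.035 ] [1.  4.2]
[191.2 197.7] 250 pos [0.6393 0.3116 0.014 ] ringang 54.4 ringc [0.6369 0.3099 0.035 ] [0.9 3.7]
[206.5 216.1] 244 pos [0.5923 0.2731 0.014 ] ringang 137.6 ringc [0.5931 0.2734 0.035 ] [1. 4.]
shift [ 18.4 348.4  14.6] rot [ 1.500e-01 -3.000e-02  4.298e+01]
shift [-62.3 282.5  14.4] rot [ 1.500e-01 -2.000e-02  4.168e+01]
```

Emit:
drive_tool(plan="-10 50 -20 0 0 8 0;-62 282 -20 0 0 41.7 0;-62 282 -20 0 0 41.7 0;-62 282 -20 0 0 41.7 0;-62 282 -20 0 0 41.7 0")

```text
time_s: 10.6
tcp_pos: [0.6633, 0.1615, 0.2513]
orientation: [[-0.746, 0.666, -0.002], [0.666, 0.746, 0.002], [0.003, -0.0, -1.0]]
force: [0.3, 0.0, -0.1]
grip_width: 0.505
```

Run:
```python
from h import *
go([.6742,.2075,.104],down(np.radians(48.9)))
```

```text
shift [ 22.1  41.6 147.4] rot [-0.   -0.16 -0.67]
```

Emit:
drive_tool(plan="22 41.6 30 0 0 -0.7 0;22 41.6 80 0 0 -0.7 0;22 41.6 120 0 0 -0.7 0;22 41.6 147 0 0 -0.7 0;22 41.6 147 0 0 -0.7 0")

```text
time_s: 11.1
tcp_pos: [0.6726, 0.2077, 0.0991]
orientation: [[-0.754, 0.656, -0.008], [0.656, 0.754, 0.001], [0.007, -0.005, -1.0]]
force: [-1.0, -1.2, -1.0]
grip_width: 0.5
```

Emit:
drive_tool(plan="0 0 -2 0 0 0 1;0 0 -2 0 0 0 1;0 0 -2 0 0 0 1;0 0 -2 0 0 0 1;0 0 -2 0 0 0 1")

```text
time_s: 11.6
tcp_pos: [0.6732, 0.2083, 0.102]
orientation: [[-0.755, 0.656, -0.006], [0.656, 0.755, 0.002], [0.006, -0.002, -1.0]]
force: [2.0, -0.8, -2.6]
grip_width: 0.086
```

Emit:
drive_tool(plan="0 0 0 0 0 0 1;0 0 0 0 0 0 1")

```text
time_s: 11.8
tcp_pos: [0.673, 0.2081, 0.1015]
orientation: [[-0.755, 0.656, -0.007], [0.656, 0.755, 0.002], [0.006, -0.003, -1.0]]
force: [0.2, -0.7, -1.2]
grip_width: 0.084
```

Run:
```python
from h import *
go([.6742,.2075,.104],down(np.radians(48.9)))
s=capture("scene");crop(s,330,250,480,400,4,"s7.png")
```

```text
shift [-1.3  0.3 -2.5] rot [-0.17 -0.36  0.09]
```

View pics/s7.png

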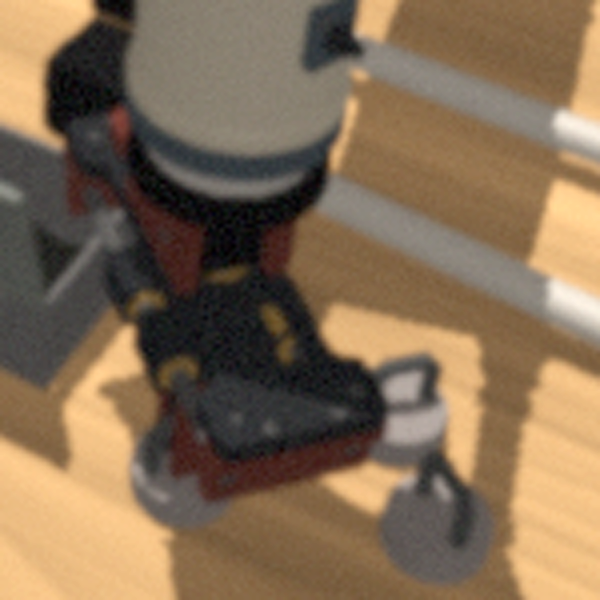

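Emit:
drive_tool(plan="0 0 -20 0 0 0 1;0 0 -60 0 0 0 1;0 0 -100 0 0 0 1;0 0 -130 0 0 0 1")

```text
time_s: 12.25
tcp_pos: [0.674, 0.2078, 0.2342]
orientation: [[-0.754, 0.656, -0.005], [0.656, 0.754, 0.002], [0.005, -0.002, -1.0]]
force: [0.2, 0.2, -1.4]
grip_width: 0.084
```

Run:
```python
from h import *
go([.6123,-.024,.235],down(np.radians(90.65)))
```

```text
shift [-105.6 -215.3   -1. ] rot [ 2.000e-02 -3.100e-01 -4.167e+01]
```

Emit:
drive_tool(plan="38 -33 0 0 0 0 1;-20 -100 0 0 0 -20 1;-105.6 -215 -1 0 -0.3 -41.7 1;-105.6 -215 -1 0 -0.3 -41.7 1;-105.6 -215 -1 0 -0.3 -41.7 1")

```text
time_s: 12.75
tcp_pos: [0.6144, 0.0132, 0.2346]
orientation: [[-0.992, 0.13, -0.002], [0.13, 0.992, 0.0], [0.002, 0.0, -1.0]]
force: [0.2, 0.2, -2.2]
grip_width: 0.082
```

Run:
```python
from h import *
go([.6123,-.024,.1075],down(np.radians(90.65)))
```

```text
shift [ -3.  -37.2 127.1] rot [ 0.01 -0.1  -8.11]
```

Emit:
drive_tool(plan="-3 -37 0 0 0 -8.1 1;-3 -37 30 0 0 -8.1 1;-3 -37 70 0 0 -8.1 1;-3 -37 100 0 0 -8.1 1;-3 -37 115 0 0 -8.1 1")

```text
time_s: 13.25
tcp_pos: [0.6105, -0.024, 0.1154]
orientation: [[-1.0, -0.011, -0.008], [-0.011, 1.0, 0.001], [0.008, 0.001, -1.0]]
force: [-1.1, -0.5, -2.4]
grip_width: 0.077
```

Run:
```python
from h import *
go([.6123,-.024,.1075],down(np.radians(90.65)))
```

```text
shift [-1.8 -0.   7.9] rot [ 0.05 -0.45 -0.04]
```

Emit:
drive_tool(plan="-1.5 0 4 0 -0.4 0 1;-1.5 0 6 0 -0.4 0 1;-1.5 0 7 0 -0.4 0 1;-1.5 0 7 0 -0.4 0 1")

```text
time_s: 13.65
tcp_pos: [0.6128, -0.024, 0.1103]
orientation: [[-1.0, -0.011, 0.002], [-0.011, 1.0, 0.001], [-0.002, 0.001, -1.0]]
force: [0.3, 0.6, -2.6]
grip_width: 0.082
```

Emit:
drive_tool(plan="0 0 0 0 0 0 1;0 0 0 0 0 0 0.4;0 0 0 0 0 0 0.4;0 0 0 0 0 0 0.4;0 0 0 0 0 0 0.4")

```text
time_s: 14.15
tcp_pos: [0.6129, -0.024, 0.1106]
orientation: [[-1.0, -0.011, 0.003], [-0.011, 1.0, 0.001], [-0.003, 0.001, -1.0]]
force: [-0.2, 0.1, -0.0]
grip_width: 0.302
```

Emit:
drive_tool(plan="0 0 -30 0 0 0 0.4;0 0 -70 0 0 0 0.4;0 0 -110 0 0 0 0.4;0 0 -130 0 0 0 0.4")

```text
time_s: 14.55
tcp_pos: [0.6133, -0.0241, 0.2454]
orientation: [[-1.0, -0.011, 0.008], [-0.011, 1.0, -0.0], [-0.008, -0.0, -1.0]]
force: [0.5, -0.5, 0.6]
grip_width: 0.297
```

Run:
```python
from h import *
t=capture("top");findw(t)
go([.593,.273,.22],down(np.radians(47.4)))
```

```text
[191.2 197.6] 244 pos [0.6393 0.3116 0.014 ] ringang 54.7 ringc [0.6369 0.3099 0.035 ] [0.9 3.7]
[206.4 216.1] 246 pos [0.5922 0.2731 0.014 ] ringang 136.8 ringc [0.5931 0.2733 0.035 ] [1. 4.]
shift [ 17.9 297.4  27.8] rot [ 0.23  0.67 43.22]
```

Dropped from a few mm. I'll check the box interior later from above. Next is weight C.

Emit:
drive_tool(plan="18 297 0 0 0 43.2 0;18 297 0 0 0 43.2 0;18 297 0 0 0 43.2 0;18 297 0 0 0 43.2 0;18 297 0 0 0 43.2 0")

```text
time_s: 15.1
tcp_pos: [0.5962, 0.215, 0.2452]
orientation: [[-0.759, 0.651, 0.011], [0.651, 0.759, -0.001], [-0.009, 0.006, -1.0]]
force: [-0.0, -0.4, -0.7]
grip_width: 0.498
```

Run:
```python
from h import *
t=capture("top");crop(t,240,150,390,240,5,"t5.png")
go([.593,.273,.103],down(np.radians(47.4)))
```

```text
shift [ 35.3  35.8 142.3] rot [0.56 0.25 1.6 ]
```

View pics/t5.png

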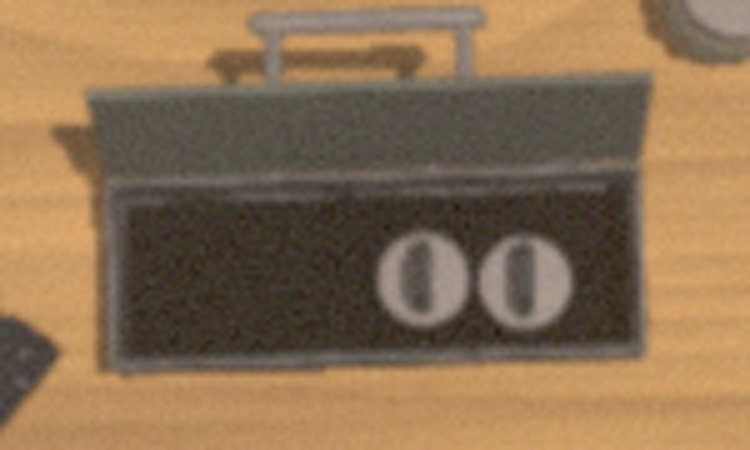

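Emit:
drive_tool(plan="35 36 10 0.5 0.2 1.6 0;35 36 50 0.5 0.2 1.6 0;35 36 100 0.5 0.2 1.6 0;35 36 140 0.5 0.2 1.6 0;35 36 141 0.5 0.2 1.6 0")

```text
time_s: 15.65
tcp_pos: [0.5917, 0.2724, 0.099]
orientation: [[-0.737, 0.676, -0.005], [0.676, 0.737, -0.002], [0.002, -0.005, -1.0]]
force: [-0.2, -0.7, -1.8]
grip_width: 0.501
```

Emit:
drive_tool(plan="0 0 -2 0 0 0 0;0 0 -2 0 0 0 1;0 0 -2 0 0 0 1;0 0 -2 0 0 0 1;0 0 -2 0 0 0 1")

```text
time_s: 16.15
tcp_pos: [0.5919, 0.2724, 0.1017]
orientation: [[-0.737, 0.676, -0.004], [0.676, 0.737, -0.002], [0.001, -0.004, -1.0]]
force: [0.6, -0.5, -0.2]
grip_width: 0.172
```

Emit:
drive_tool(plan="0 0 0 0 0 0 1;0 0 0 0 0 0 1")

```text
time_s: 16.35
tcp_pos: [0.5919, 0.2723, 0.1019]
orientation: [[-0.737, 0.676, -0.004], [0.676, 0.737, -0.002], [0.001, -0.004, -1.0]]
force: [0.2, -0.7, 0.8]
grip_width: 0.079
```

Run:
```python
from h import *
go([.593,.273,.103],down(np.radians(47.4)))
s=capture("scene");crop(s,330,250,530,450,3,"s8.png")
```

```text
shift [-0.3  1.3 -1.1] rot [-0.22 -0.07  0.06]
```

View pics/s8.png

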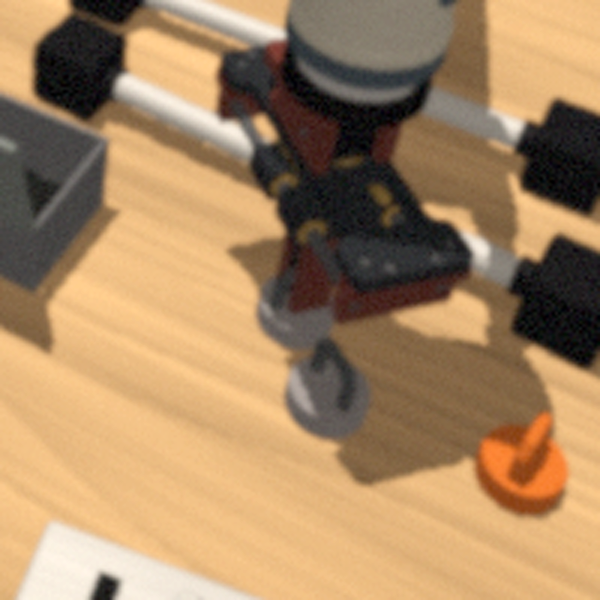

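Emit:
drive_tool(plan="0 0 -20 0 0 0 1;0 0 -60 0 0 0 1;0 0 -100 0 0 0 1;0 0 -130 0 0 0 1")

```text
time_s: 16.8
tcp_pos: [0.5925, 0.2726, 0.2342]
orientation: [[-0.737, 0.676, -0.002], [0.676, 0.737, -0.001], [0.001, -0.002, -1.0]]
force: [-0.4, 0.7, -1.8]
grip_width: 0.083
```

Run:
```python
from h import *
go([.6117,.035,.235],down(np.radians(90.65)))
```

```text
shift [-174.8 -162.1   -0.5] rot [ -0.12  -0.08 -43.18]
```

Emit:
drive_tool(plan="-175 -162 0 0 0 -43.2 1;-175 -162 0 0 0 -43.2 1;-175 -162 0 0 0 -43.2 1;-175 -162 0 0 0 -43.2 1;-175 -162 0 0 0 -43.2 1")

```text
time_s: 17.3
tcp_pos: [0.6116, 0.034, 0.234]
orientation: [[-1.0, 0.013, -0.003], [0.013, 1.0, -0.002], [0.003, -0.002, -1.0]]
force: [1.1, 0.1, -2.4]
grip_width: 0.081
```

Run:
```python
from h import *
go([.6117,.035,.108],down(np.radians(90.65)))
```

```text
shift [ -0.5   1.2 126. ] rot [-0.09 -0.16 -1.37]
```

Emit:
drive_tool(plan="-0.5 1 40 0 0 -1.4 1;-0.5 1 80 0 0 -1.4 1;-0.5 1 105 0 0 -1.4 1;-0.5 1 118 0 0 -1.4 1;-0.5 1 122 0 0 -1.4 1")

```text
time_s: 17.8
tcp_pos: [0.6109, 0.0348, 0.1099]
orientation: [[-1.0, -0.012, -0.006], [-0.012, 1.0, -0.002], [0.006, -0.001, -1.0]]
force: [-1.0, -0.7, -2.3]
grip_width: 0.078
```

Emit:
drive_tool(plan="0 0 1 0 0 0 1;0 0 2 0 0 0 1;0 0 2 0 0 0 1")

```text
time_s: 18.1
tcp_pos: [0.6116, 0.035, 0.1094]
orientation: [[-1.0, -0.012, -0.004], [-0.012, 1.0, -0.001], [0.004, -0.001, -1.0]]
force: [0.3, 0.1, -1.6]
grip_width: 0.083
```

Emit:
drive_tool(plan="0 0 2 0 0 0 1;0 0 2 0 0 0 0.4;0 0 2 0 0 0 0.4;0 0 2 0 0 0 0.4;0 0 2 0 0 0 0.4")

```text
time_s: 18.6
tcp_pos: [0.6117, 0.035, 0.1079]
orientation: [[-1.0, -0.012, -0.003], [-0.012, 1.0, -0.002], [0.003, -0.001, -1.0]]
force: [0.1, 0.3, -0.5]
grip_width: 0.297
```

Emit:
drive_tool(plan="0 0 -30 0 0 0 0.4;0 0 -70 0 0 0 0.4;0 0 -110 0 0 0 0.4;0 0 -130 0 0 0 0.4")

```text
time_s: 19.0
tcp_pos: [0.6129, 0.0352, 0.2427]
orientation: [[-1.0, -0.012, 0.003], [-0.012, 1.0, -0.001], [-0.003, -0.001, -1.0]]
force: [0.1, -0.1, 1.2]
grip_width: 0.299
```

Run:
```python
from h import *
t=capture("top");findw(t)
go([.638,.3107,.22],down(np.radians(144.3)))
go([.638,.3107,.22],down(np.radians(144.3-180)))
print(status.state()['qpos'])
```

```text
[191.2 197.6] 245 pos [0.6394 0.3117 0.014 ] ringang 54.7 ringc [0.6369 0.3099 0.035 ] [0.9 3.7]
shift [-27.7 275.2  25.2] rot [ -0.26   0.31 -53.6 ]
shift [-27.7 275.2  25.2] rot [  0.37   0.31 126.39]
[ 2.58660465e-03  1.21046119e-01  1.29958306e+00 -1.51659523e-03
  1.71425018e+00 -1.58056646e+00]
```

Emit:
drive_tool(plan="-28 275 0 0 0 -53.6 0;-28 275 0 0 0 -53.6 0;-28 275 0 0 0 -53.6 0;-28 275 0 0 0 -53.6 0;-28 275 0 0 0 -53.6 0")

```text
time_s: 19.55
tcp_pos: [0.6353, 0.2859, 0.2433]
orientation: [[-0.719, -0.695, 0.004], [-0.695, 0.719, -0.003], [-0.001, -0.005, -1.0]]
force: [0.5, -0.6, 1.0]
grip_width: 0.496
```

Run:
```python
from h import *
go([.638,.3107,.103],down(np.radians(144.5)))
t=capture("top");crop(t,240,150,390,240,5,"t6.png")
```

```text
shift [-19.   16.7 140.3] rot [ -0.27   0.03 -10.49]
```

View pics/t6.png

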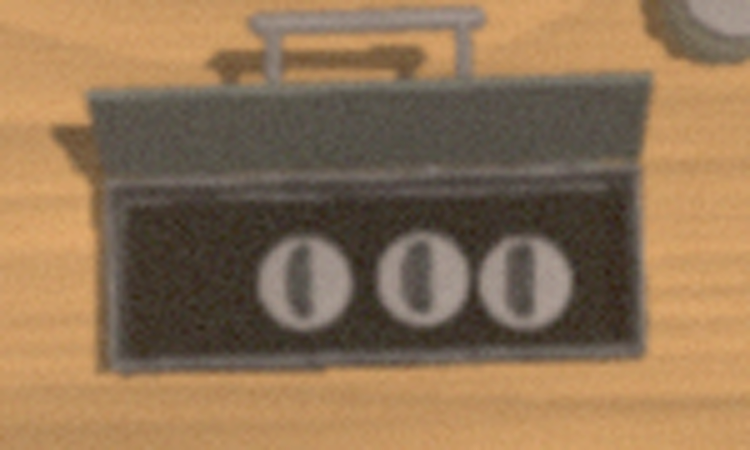

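Three are upright inside. Now the fourth, D.

Emit:
drive_tool(plan="-19 16.7 10 0 0 -8 0;-19 16.7 50 0 0 -10.5 0;-19 16.7 100 0 0 -10.5 0;-19 16.7 138 0 0 -10.5 0;-19 16.7 139 0 0 -10.5 0")

```text
time_s: 20.1
tcp_pos: [0.6357, 0.3187, 0.1001]
orientation: [[-0.569, -0.822, 0.001], [-0.822, 0.569, 0.001], [-0.001, -0.0, -1.0]]
force: [0.1, -0.3, 0.9]
grip_width: 0.501
```

Emit:
drive_tool(plan="0 0 -2 0 0 0 0;0 0 -2 0 0 0 1;0 0 -2 0 0 0 1;0 0 -2 0 0 0 1;0 0 -2 0 0 0 1")

```text
time_s: 20.6
tcp_pos: [0.6364, 0.3185, 0.1029]
orientation: [[-0.569, -0.822, 0.003], [-0.822, 0.569, 0.001], [-0.002, -0.002, -1.0]]
force: [2.5, -1.1, 2.9]
grip_width: 0.175
```

Emit:
drive_tool(plan="0 0 0 0 0 0 1;0 0 0 0 0 0 1")

```text
time_s: 20.8
tcp_pos: [0.6364, 0.3185, 0.1028]
orientation: [[-0.57, -0.822, 0.003], [-0.822, 0.57, 0.001], [-0.002, -0.002, -1.0]]
force: [2.8, 1.1, 2.2]
grip_width: 0.08
```

Run:
```python
from h import *
go([.638,.3107,.103],down(np.radians(144.5)))
s=capture("scene");crop(s,330,250,530,450,3,"s9.png")
```

```text
shift [ 5.5 -5.8 -0.2] rot [-0.11  0.14  0.78]
```

View pics/s9.png

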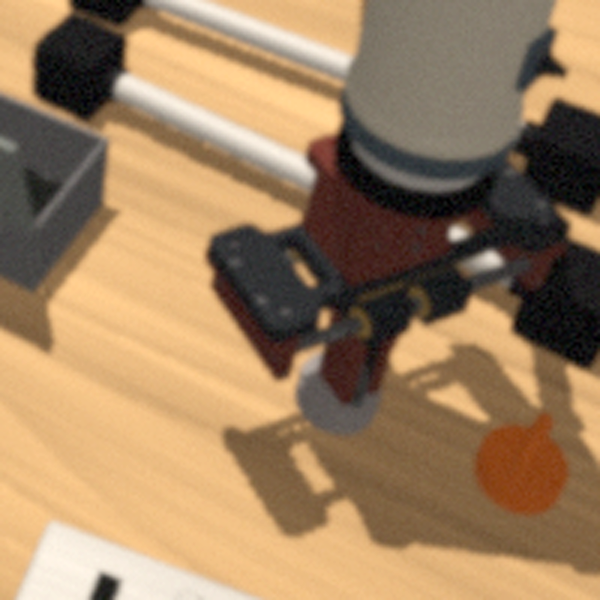

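Emit:
drive_tool(plan="0 0 -20 0 0 0 1;0 0 -60 0 0 0 1;0 0 -100 0 0 0 1;0 0 -130 0 0 0 1")

```text
time_s: 21.25
tcp_pos: [0.6356, 0.3186, 0.2348]
orientation: [[-0.569, -0.822, 0.003], [-0.822, 0.569, 0.001], [-0.003, -0.002, -1.0]]
force: [0.6, 0.3, -2.3]
grip_width: 0.084
```

Run:
```python
from h import *
go([.615,.090,.235],down(np.radians(90.65)))
```

```text
shift [ 199.7 -113.1   -0.6] rot [-1.000e-02  2.000e-01  5.466e+01]
```

Emit:
drive_tool(plan="200 -113 0 0 0 54.7 1;200 -113 0 0 0 54.7 1;200 -113 0 0 0 54.7 1;200 -113 0 0 0 54.7 1;200 -113 0 0 0 54.7 1")

```text
time_s: 21.75
tcp_pos: [0.6137, 0.0866, 0.2335]
orientation: [[-0.979, -0.205, 0.001], [-0.205, 0.979, 0.0], [-0.001, 0.0, -1.0]]
force: [0.0, 0.4, -2.5]
grip_width: 0.084
```

Run:
```python
from h import *
go([.615,.090,.110],down(np.radians(90.65)))
s=capture("scene");crop(s,230,150,430,350,3,"s10.png")
```

```text
shift [ -1.9   3.  123.5] rot [1.00e-02 4.00e-02 1.12e+01]
```

View pics/s10.png

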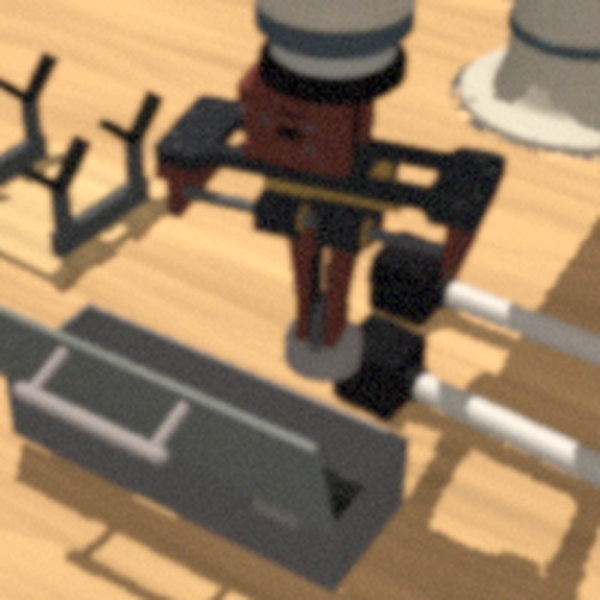

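Emit:
drive_tool(plan="-2 3 0 0 0 8 1;-2 3 30 0 0 11.2 1;-2 3 75 0 0 11.2 1;-2 3 108 0 0 11.2 1;-2 3 120 0 0 11.2 1")

```text
time_s: 22.3
tcp_pos: [0.6126, 0.0866, 0.1078]
orientation: [[-1.0, -0.002, -0.009], [-0.001, 1.0, -0.003], [0.009, -0.003, -1.0]]
force: [-0.3, 0.8, -2.9]
grip_width: 0.081
```

Emit:
drive_tool(plan="0 0 0 0 0 0 1;0 0 0 0 0 0 1")

```text
time_s: 22.5
tcp_pos: [0.6128, 0.0869, 0.1088]
orientation: [[-1.0, -0.002, -0.008], [-0.002, 1.0, -0.002], [0.008, -0.002, -1.0]]
force: [0.3, -0.8, -2.2]
grip_width: 0.09
```

Emit:
drive_tool(plan="0 0 1 0 0 0 1;0 0 1 0 0 0 0.4;0 0 1 0 0 0 0.4;0 0 1 0 0 0 0.4;0 0 1 0 0 0 0.4")

```text
time_s: 23.0
tcp_pos: [0.613, 0.0869, 0.1084]
orientation: [[-1.0, -0.002, -0.007], [-0.002, 1.0, -0.002], [0.007, -0.002, -1.0]]
force: [-0.0, 0.3, -0.3]
grip_width: 0.296
```

Emit:
drive_tool(plan="0 0 -30 0 0 0 0.4;0 0 -70 0 0 0 0.4;0 0 -110 0 0 0 0.4;0 0 -150 0 0 0 0.4")

```text
time_s: 23.4
tcp_pos: [0.6139, 0.0872, 0.26]
orientation: [[-1.0, -0.002, -0.007], [-0.002, 1.0, -0.002], [0.007, -0.002, -1.0]]
force: [1.7, 0.2, 0.8]
grip_width: 0.299
```

Emit:
drive_tool(plan="0 50 0 0 0 0 0.4;0 100 0 0 0 0 0.4;0 150 0 0 0 0 0.4;0 200 0 0 0 0 0.4")

```text
time_s: 23.8
tcp_pos: [0.6133, 0.2889, 0.2601]
orientation: [[-1.0, -0.001, -0.007], [-0.001, 1.0, -0.002], [0.007, -0.002, -1.0]]
force: [1.3, -0.8, -0.3]
grip_width: 0.296
```

Run:
```python
from h import *
t=capture("top");crop(t,240,150,390,240,5,"t7.png")
print(status.state()['tcp_pos'],status.state()['qpos'])
```

```text
[0.61153951 0.2965215  0.25873422] [ 0.39917161  0.31103902  1.05947967  0.00581232  1.77827473 -1.17867808]
```

View pics/t7.png

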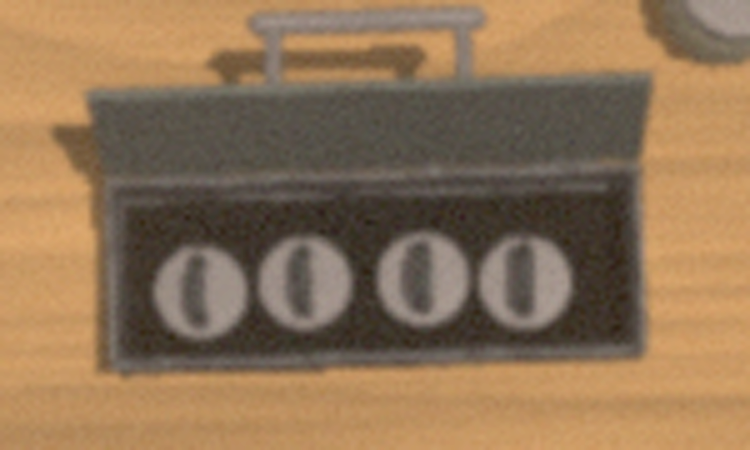

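Run:
```python
from h import *
t=capture("top");s=capture("scene")
crop(t,395,230,475,320,8,"t8.png"); crop(s,190,155,300,255,7,"s11.png")
```

```text
(no output)
```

View pics/t8.png

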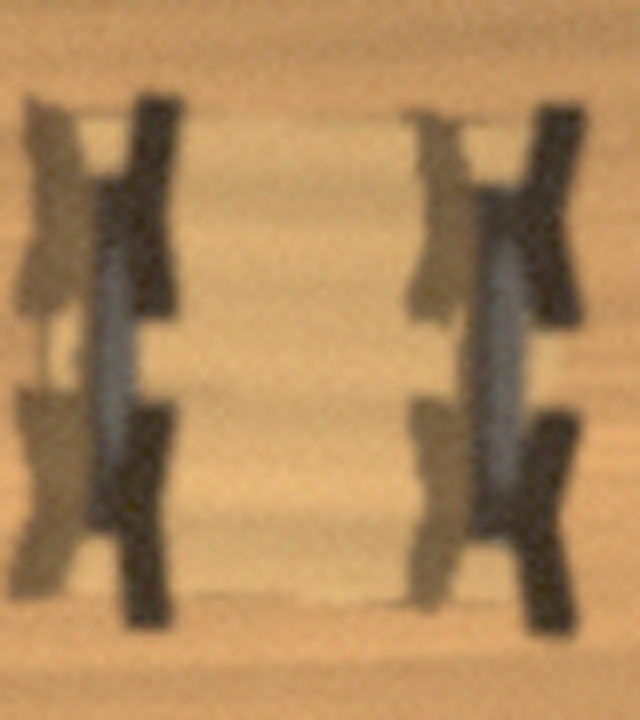

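View pics/s11.png

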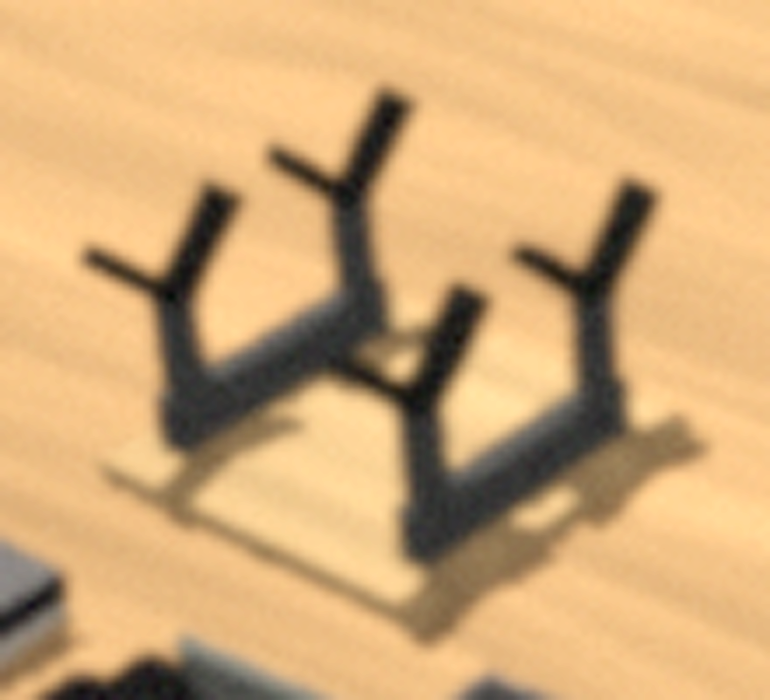

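Run:
```python
from h import *
t=capture("top");s=capture("scene")
T=lambda p:np.array(p)/8.+[395,230]; S=lambda p:np.array(p)/7.+[190,155]
top=[T(p) for p in [(160,98),(154,316),(151,405),(150,628),(562,106),(558,322),(557,412),(554,633)]]
print(plane(t,top,.105).round(4))
print("tri",tri(t,[top[1],top[3],top[5],top[7]],s,[S((470,292)),S((640,188)),S((222,192)),S((396,98))]).round(4))
P=plane(t,top,.105)
far=[P[:2].mean(0),P[4:6].mean(0)];near=[P[2:4].mean(0),P[6:8].mean(0)]
for n,q in(("far",far),("near",near)):
    d=q[0]-q[1];print(n,np.mean(q,0).round(4),"axis angle",np.degrees(np.arctan2(d[1],d[0])).round(2),np.linalg.norm(d))
```

```text
[[ 0.5171 -0.2314  0.105 ]
 [ 0.4536 -0.2284  0.105 ]
 [ 0.4277 -0.2271  0.105 ]
 [ 0.3628 -0.2257  0.105 ]
 [ 0.5128 -0.3504  0.105 ]
 [ 0.4496 -0.3478  0.105 ]
 [ 0.4233 -0.347   0.105 ]
 [ 0.3586 -0.3451  0.105 ]]
tri [[ 0.4532 -0.2294  0.0968  0.0007]
 [ 0.3617 -0.2267  0.0958  0.001 ]
 [ 0.4489 -0.3492  0.0967  0.0014]
 [ 0.3573 -0.3465  0.0957  0.0017]]
far [ 0.4833 -0.2895  0.105 ] axis angle 88.02 0.11927875133684121
near [ 0.3931 -0.2862  0.105 ] axis angle 87.94 0.11971635038031629
```

Run:
```python
from h import *
go([.4965,.2356,.2],down(np.radians(-3.9)))
```

```text
shift [116.7 -50.9  60.5] rot [-0.48 -0.2  94.03]
```

Emit:
drive_tool(plan="117 -51 60 0 0 94 0;117 -51 60 0 0 94 0;117 -51 60 0 0 94 0;117 -51 60 0 0 94 0;117 -51 60 0 0 94 0")

```text
time_s: 24.55
tcp_pos: [0.4948, 0.2328, 0.1994]
orientation: [[-0.727, 0.687, -0.009], [0.687, 0.727, -0.004], [0.004, -0.009, -1.0]]
force: [0.5, 0.2, 0.7]
grip_width: 0.499
```

Run:
```python
from h import *
go([.4965,.2356,.2],down(np.radians(-3.9)))
```

```text
shift [ 0.7  3.2 -0.6] rot [-5.700e-01  1.000e-02  5.052e+01]
```

Emit:
drive_tool(plan="1 3 0 -0.5 0 50.5 0;1 3 0 -0.5 0 50.5 0;1 3 0 -0.5 0 50.5 0;1 3 0 -0.5 0 50.5 0;1 3 0 -0.5 0 50.5 0")

```text
time_s: 25.05
tcp_pos: [0.4965, 0.2337, 0.1999]
orientation: [[-0.064, 0.998, -0.001], [0.998, 0.064, -0.001], [-0.001, -0.001, -1.0]]
force: [-0.1, -0.3, 1.2]
grip_width: 0.502
```

Run:
```python
from h import *
go([.4965,.2356,.086],down(np.radians(-3.9)))
```

```text
shift [  2.    0.2 113.9] rot [-0.07  0.03  7.55]
```

Emit:
drive_tool(plan="2 0 0 0 0 7.5 0;2 0 40 0 0 7.5 0;2 0 80 0 0 7.5 0;2 0 95 0 0 7.5 0;2 0 100 0 0 7.5 0")

```text
time_s: 25.55
tcp_pos: [0.4956, 0.234, 0.0981]
orientation: [[0.069, 0.998, -0.004], [0.998, -0.069, -0.002], [-0.002, -0.004, -1.0]]
force: [-0.5, -0.6, 0.6]
grip_width: 0.5
```

Emit:
drive_tool(plan="0 0 6 0 0 0 0;0 0 11 0 0 0 0;0 0 12 0 0 0 0")

```text
time_s: 25.85
tcp_pos: [0.496, 0.234, 0.0868]
orientation: [[0.069, 0.998, -0.003], [0.998, -0.069, -0.002], [-0.002, -0.003, -1.0]]
force: [-0.6, -0.4, -0.1]
grip_width: 0.505
```

Run:
```python
from h import *
go([.4965,.2356,.086],down(np.radians(-3.9)))
s=capture("scene");crop(s,330,180,550,400,3.5,"s12.png")
```

```text
shift [1.6 0.4 0.8] rot [-0.17  0.1  -0.07]
```

View pics/s12.png

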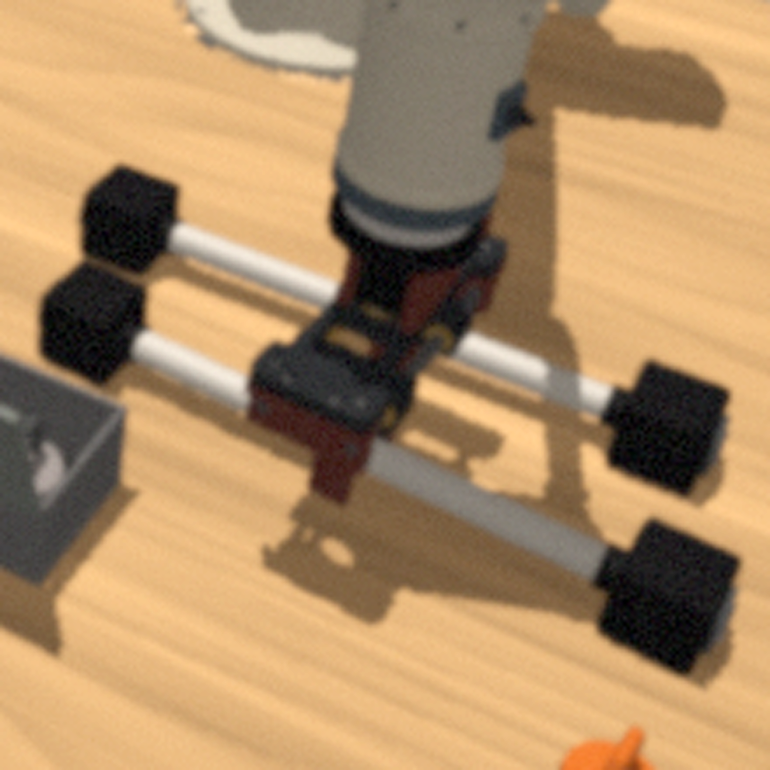

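Emit:
drive_tool(plan="0 0 0 0 0 0 1;0 0 0 0 0 0 1;0 0 0 0 0 0 1;0 0 0 0 0 0 1;0 0 0 0 0 0 1", squeeze=25)

```text
time_s: 26.4
tcp_pos: [0.4963, 0.2342, 0.0872]
orientation: [[0.069, 0.998, -0.002], [0.998, -0.069, -0.001], [-0.002, -0.002, -1.0]]
force: [0.6, 0.4, 1.3]
grip_width: 0.222
```

Emit:
drive_tool(plan="0 0 -3 0 0 0 1;0 0 -8 0 0 0 1;0 0 -12 0 0 0 1;0 0 -12 0 0 0 1;0 0 -12 0 0 0 1")

```text
time_s: 26.9
tcp_pos: [0.4961, 0.2342, 0.0991]
orientation: [[0.069, 0.998, -0.003], [0.998, -0.069, -0.002], [-0.002, -0.003, -1.0]]
force: [0.2, 0.5, -4.0]
grip_width: 0.221
```

Run:
```python
from h import *
for i in range(3):
    s=capture("scene");st=status.state();print(st['force'].round(2),st['moment'].round(3),st['tcp_pos'].round(4),st['grip_width'])
crop(s,330,180,550,400,3.5,"s13.png")
```

```text
[ 0.31  0.91 -3.9 ] [-0.062  0.046  0.005] [0.4961 0.2341 0.099 ] 0.21898912704793463
[-0.56  0.7  -5.02] [-0.012  0.073  0.068] [0.4961 0.2341 0.0989] 0.21888242103091454
[ 1.14  0.62 -4.46] [-0.034  0.048  0.092] [0.4961 0.2341 0.0989] 0.22212433588092548
```

View pics/s13.png

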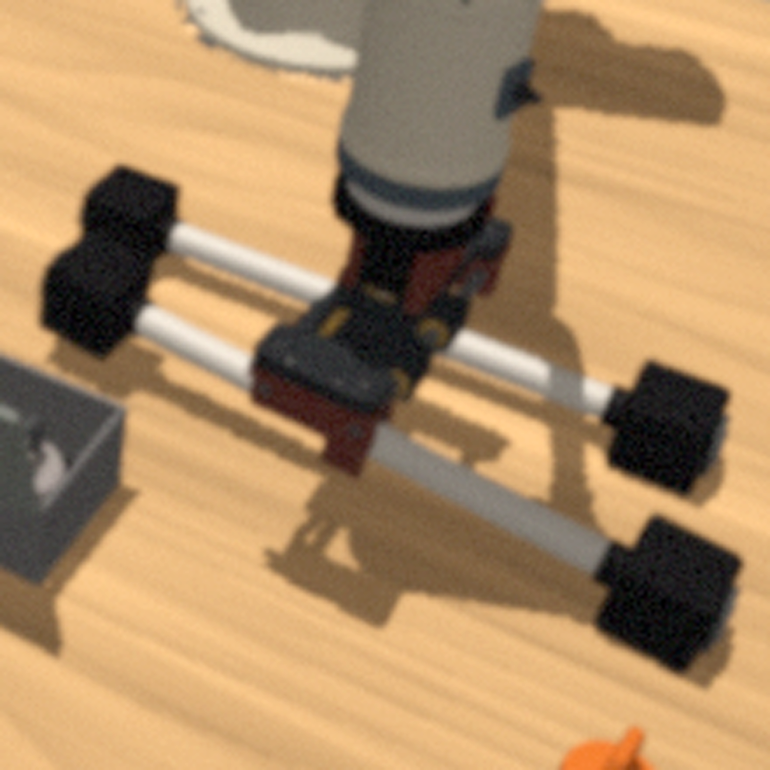

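Emit:
drive_tool(plan="0 0 5 0 0 0 1;0 0 10 0 0 0 1;0 0 12 0 0 0 1;0 0 12 0 0 0 1;0 0 12 0 0 0 0.2")

```text
time_s: 27.55
tcp_pos: [0.4964, 0.2344, 0.0873]
orientation: [[0.069, 0.998, -0.002], [0.998, -0.069, -0.001], [-0.001, -0.002, -1.0]]
force: [0.3, -0.0, 0.6]
grip_width: 0.277
```

Emit:
drive_tool(plan="0 0 0 0 0 0 0.2;0 0 0 0 0 0 0.2;25 0 0 0 0 0 0.2;65 0 0 0 0 0 0.2;65 0 0 0 0 0 0.2")

```text
time_s: 28.05
tcp_pos: [0.5008, 0.3027, 0.0875]
orientation: [[0.066, 0.998, -0.001], [0.998, -0.066, 0.002], [0.002, -0.001, -1.0]]
force: [-1.1, -0.9, 1.2]
grip_width: 0.395
```

Emit:
drive_tool(plan="0 0 0 0 0 0 1;0 0 0 0 0 0 1;0 0 0 0 0 0 1;0 0 0 0 0 0 1;0 0 0 0 0 0 1")

```text
time_s: 28.55
tcp_pos: [0.5007, 0.3023, 0.0875]
orientation: [[0.067, 0.998, -0.001], [0.998, -0.067, 0.002], [0.002, -0.001, -1.0]]
force: [-0.2, 0.4, -0.6]
grip_width: 0.22
```

Emit:
drive_tool(plan="0 0 -3 0 0 0 1;0 0 -8 0 0 0 1;0 0 -12 0 0 0 1;0 0 -12 0 0 0 1;0 0 -12 0 0 0 1")

```text
time_s: 29.05
tcp_pos: [0.5008, 0.3022, 0.0995]
orientation: [[0.067, 0.998, -0.001], [0.998, -0.067, 0.002], [0.002, -0.001, -1.0]]
force: [0.8, -0.2, -6.7]
grip_width: 0.221
```

Run:
```python
from h import *
for i in range(3):
    s=capture("scene");st=status.state();print(st['force'].round(2),st['moment'].round(3),st['tcp_pos'].round(4),st['grip_width'])
crop(s,330,180,550,400,3.5,"s14.png")
```

```text
[-0.41 -0.58 -7.49] [-0.121  0.009 -0.003] [0.5007 0.3022 0.0993] 0.22099632518194104
[ 0.03  0.37 -5.58] [-0.141  0.003 -0.067] [0.5006 0.3022 0.0992] 0.21423849412493368
[-0.56 -0.37 -6.89] [-0.16   0.081 -0.033] [0.5006 0.3022 0.0992] 0.22142965252861901
```

View pics/s14.png

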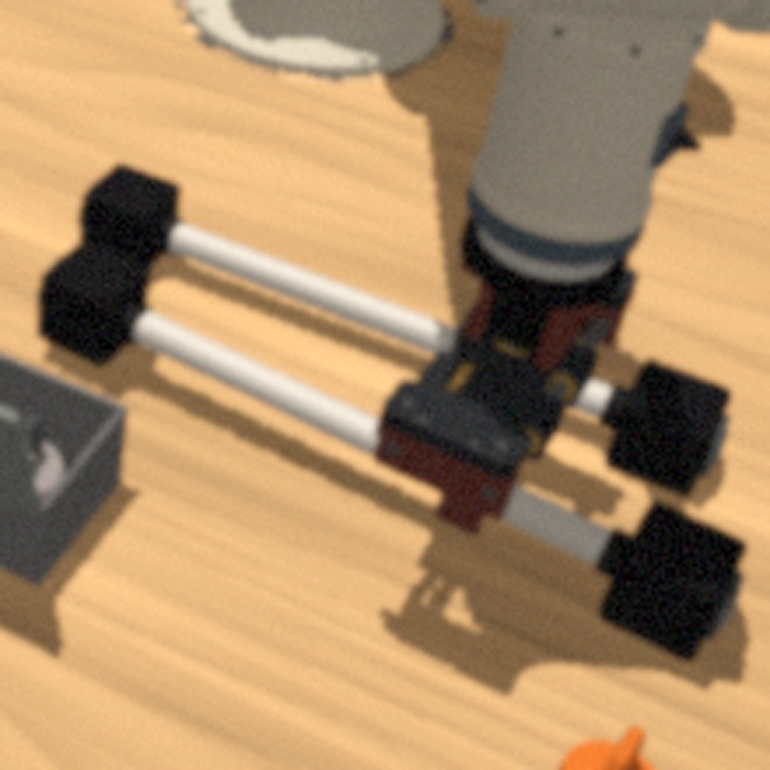

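```bash
cat >> h.py <<'E'
def avg(n=10):
    F=[];M=[]
    for i in range(n):
        capture("top");st=status.state();F.append(st['force']);M.append(st['moment'])
    F=np.array(F);M=np.array(M);print("F",F.mean(0).round(2),F.std(0).round(2),"M",M.mean(0).round(3),M.std(0).round(3),"t",st['time_s'])
E
python3 - <<'E'
from h import *
avg(12)
E
```

```text
F [ 0.03  0.01 -6.3 ] [0.54 0.39 0.45] M [-0.152  0.061  0.007] [0.033 0.032 0.047] t 29.8
```

Emit:
drive_tool(plan="0 0 5 0 0 0 1;0 0 10 0 0 0 1;0 0 12 0 0 0 1;0 0 12 0 0 0 1;0 0 12 0 0 0 0.2")

```text
time_s: 30.3
tcp_pos: [0.5011, 0.3026, 0.0882]
orientation: [[0.067, 0.998, -0.0], [0.998, -0.067, 0.003], [0.003, -0.0, -1.0]]
force: [0.1, 0.8, 0.4]
grip_width: 0.278
```

Emit:
drive_tool(plan="0 0 0 0 0 0 0.2;0 0 0 0 0 0 0.2;12 0 0 0 0 0 0.2;22 0 0 0 0 0 0.2;22 0 0 0 0 0 0.2")

```text
time_s: 30.8
tcp_pos: [0.5026, 0.3262, 0.0884]
orientation: [[0.066, 0.998, 0.0], [0.998, -0.066, 0.004], [0.004, 0.0, -1.0]]
force: [-0.4, -0.5, 0.3]
grip_width: 0.4
```

Run:
```python
from h import *
avg(6)
```

```text
F [-0.15  0.17 -0.19] [0.47 0.56 0.37] M [-0.094  0.065 -0.004] [0.029 0.027 0.033] t 31.1
```

Emit:
drive_tool(plan="0 0 0 0 0 0 1;0 0 0 0 0 0 1;0 0 0 0 0 0 1;0 0 0 0 0 0 1;0 0 0 0 0 0 1")

```text
time_s: 31.6
tcp_pos: [0.5024, 0.3242, 0.0881]
orientation: [[0.067, 0.998, -0.001], [0.998, -0.067, 0.002], [0.002, -0.001, -1.0]]
force: [-0.6, -1.6, 0.1]
grip_width: 0.222
```

Emit:
drive_tool(plan="0 0 -3 0 0 0 1;0 0 -8 0 0 0 1;0 0 -15 0 0 0 1;0 0 -15 0 0 0 1;0 0 -15 0 0 0 1")

```text
time_s: 32.1
tcp_pos: [0.5026, 0.3242, 0.1034]
orientation: [[0.067, 0.998, -0.0], [0.998, -0.067, 0.003], [0.003, -0.0, -1.0]]
force: [-0.5, -1.2, -6.1]
grip_width: 0.221
```

Run:
```python
from h import *
avg(10)
s=capture("scene")
crop(s,330,180,550,400,3.5,"s15.png")
```

```text
F [-0.11 -0.07 -6.07] [0.39 0.55 0.43] M [-0.009  0.05   0.014] [0.028 0.022 0.032] t 32.6
```

View pics/s15.png

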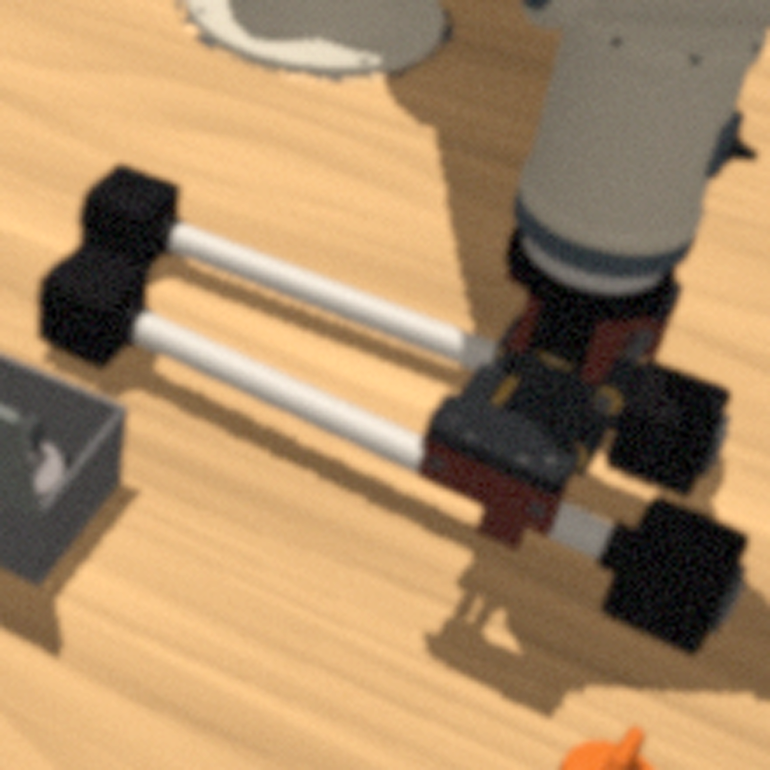

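Emit:
drive_tool(plan="0 0 5 0 0 0 1;0 0 10 0 0 0 1;0 0 15 0 0 0 1;0 0 15 0 0 0 1;0 0 15 0 0 0 0.2")

```text
time_s: 33.15
tcp_pos: [0.5027, 0.3243, 0.0886]
orientation: [[0.067, 0.998, 0.0], [0.998, -0.067, 0.003], [0.003, -0.0, -1.0]]
force: [-0.6, -0.2, -0.0]
grip_width: 0.275
```

Emit:
drive_tool(plan="0 0 0 0 0 0 0.2;0 0 0 0 0 0 0.2;-6 0 0 0 0 0 0.2;-13 0 0 0 0 0 0.2;-13 0 0 0 0 0 0.2")

```text
time_s: 33.65
tcp_pos: [0.5019, 0.3104, 0.0887]
orientation: [[0.068, 0.998, 0.0], [0.998, -0.068, 0.002], [0.003, 0.0, -1.0]]
force: [-0.4, -0.2, 0.2]
grip_width: 0.395
```

Run:
```python
from h import *
avg(10)
```

```text
F [-0.18  0.19  0.16] [0.52 0.47 0.6 ] M [-0.047  0.081 -0.013] [0.029 0.033 0.028] t 34.15
```

Emit:
drive_tool(plan="0 0 0 0 0 0 1;0 0 0 0 0 0 1;0 0 0 0 0 0 1;0 0 0 0 0 0 1;0 0 0 0 0 0 1", squeeze=15)

```text
time_s: 34.65
tcp_pos: [0.5016, 0.3115, 0.0884]
orientation: [[0.067, 0.998, -0.0], [0.998, -0.067, 0.003], [0.003, -0.001, -1.0]]
force: [-1.1, 0.5, 0.8]
grip_width: 0.222
```

Emit:
drive_tool(plan="0 0 -3 0 0 0 1;0 0 -8 0 0 0 1;0 0 -15 0 0 0 1;0 0 -25 0 0 0 1;0 0 -25 0 0 0 1")

```text
time_s: 35.15
tcp_pos: [0.5025, 0.3119, 0.1158]
orientation: [[0.067, 0.998, 0.003], [0.998, -0.067, 0.005], [0.005, 0.002, -1.0]]
force: [-0.2, -0.0, -4.3]
grip_width: 0.224
```

Run:
```python
from h import *
avg(12)
s=capture("scene")
crop(s,330,180,550,400,3.5,"s16.png")
```

```text
F [-0.17  0.04 -6.38] [0.33 0.46 0.51] M [-0.099  0.062 -0.006] [0.036 0.029 0.03 ] t 35.75
```

View pics/s16.png

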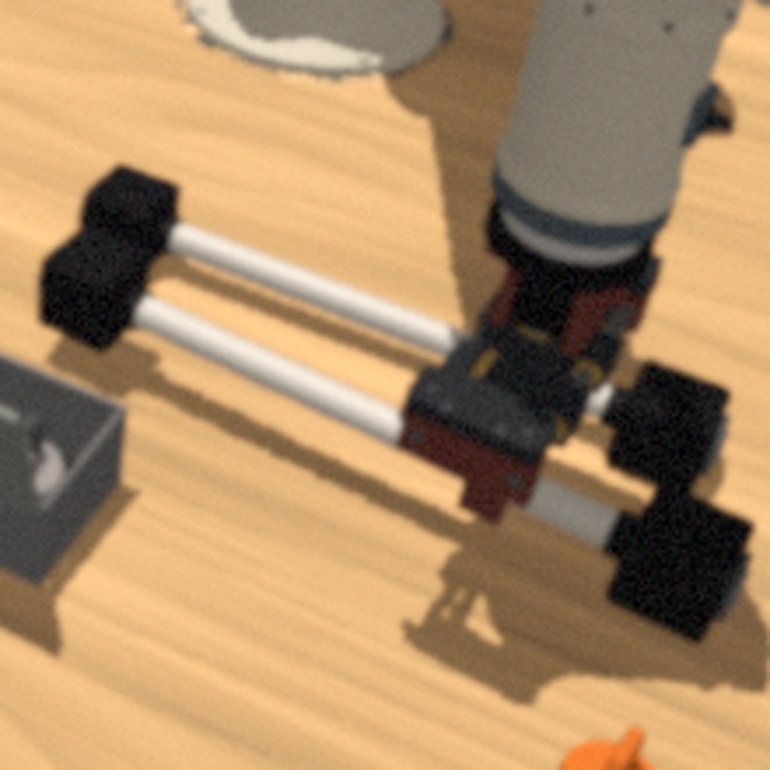

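Emit:
drive_tool(plan="0 0 0 0 0 0 1;0 0 0 0 0 0 1;0 0 0 0 0 0 1", squeeze=60)

```text
time_s: 36.1
tcp_pos: [0.5016, 0.3115, 0.1134]
orientation: [[0.067, 0.998, -0.0], [0.998, -0.067, 0.003], [0.003, -0.001, -1.0]]
force: [-0.5, 0.6, -6.4]
grip_width: 0.215
```

```bash
cat >> h.py <<'E'
def tubetilt(roi_s, yaw):
    "fit visible tube in scene within roi; return tilt (deg, + = +y end up) assuming tube passes the grasp point with plan heading yaw"
    s=capture("scene");st=status.state();g=st['tcp_pos']+.061*st['orientation'][:,2]
    x0,y0,x1,y1=roi_s;hsv=cv2.cvtColor(s["pixels"],cv2.COLOR_RGB2HSV)[y0:y1,x0:x1]
    m=((hsv[...,1]<60)&(hsv[...,2]>120)).astype(np.uint8)
    n,l,sta,ce=cv2.connectedComponentsWithStats(m)
    for i in range(1,n):
        if sta[i,4]<60: continue
        p=np.argwhere(l==i)[:,::-1].astype(np.float32)+[x0,y0]
        vx,vy,cx,cy=cv2.fitLine(p.astype(np.float32),cv2.DIST_L2,0,.01,.01).ravel()
        a=np.radians(yaw)
        nrm=np.array([-np.sin(a),np.cos(a)])  # vertical plane through g along heading
        pts=[]
        for k in (-15,15):
            o,d=ray(s,[(cx+k*vx,cy+k*vy)]);d=d[0]
            nn=np.array([-np.sin(a),np.cos(a),0]);tt=nn@(g-o)/(nn@d);pts.append(o+tt*d)
        q=pts[1]-pts[0]; h=np.hypot(q[0],q[1])*np.sign(q[1])
        print("comp",sta[i].tolist(),"tilt",np.degrees(np.arctan2(q[2]*np.sign(h),abs(h))).round(2),"line offset z at",np.round(pts,4).tolist(),"grasp",g.round(4))
E
python3 - <<'E'
from h import *
tubetilt((360,255,450,315),86.1)
E
```

```text
comp [36, 0, 54, 21, 291] tilt 3.67 line offset z at [[0.4927, 0.182, 0.1194], [0.4966, 0.2385, 0.123]] grasp [0.5016 0.3116 0.0524]
comp [10, 10, 74, 39, 542] tilt -0.12 line offset z at [[0.4906, 0.151, 0.0549], [0.4947, 0.211, 0.0548]] grasp [0.5016 0.3116 0.0524]
```

Emit:
drive_tool(plan="0 0 -10 0 0 0 1;0 0 -25 0 0 0 1;0 0 -40 0 0 0 1;0 0 -48 0 0 0 1;0 0 -48 0 0 0 1")

```text
time_s: 36.65
tcp_pos: [0.5026, 0.3118, 0.1645]
orientation: [[0.067, 0.998, 0.004], [0.998, -0.067, 0.005], [0.005, 0.004, -1.0]]
force: [0.8, 0.0, -7.2]
grip_width: 0.216
```

Run:
```python
from h import *
s=capture("scene")
crop(s,330,150,550,370,3.5,"s17.png")
tubetilt((340,230,450,315),86.1)
go([.4843,-.2595,.22],down(np.radians(-2)))
```

```text
comp [32, 14, 78, 41, 1032] tilt 1.46 line offset z at [[0.4912, 0.157, 0.1105], [0.4951, 0.2151, 0.112]] grasp [0.5017 0.3115 0.1007]
shift [-570.6   20.9  -60.1] rot [-0.   -0.18 -1.84]
```

View pics/s17.png

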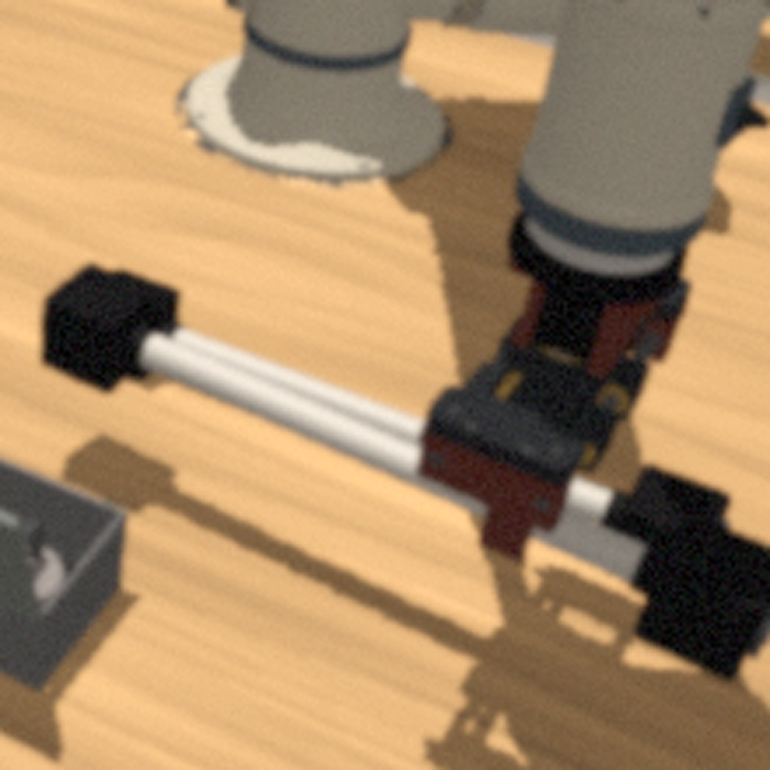

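Emit:
drive_tool(plan="-15 0 -15 0 0 0 1;-45 0 -35 0 0 0 1;-80 2 -50 0 0 0 1;-115 4 -60 0 0 0 1;-150 6 -60 0 0 0 1")

```text
time_s: 37.25
tcp_pos: [0.4977, 0.1593, 0.2238]
orientation: [[0.067, 0.998, 0.003], [0.998, -0.067, 0.003], [0.004, 0.003, -1.0]]
force: [-0.1, -0.1, -6.2]
grip_width: 0.218
```

Emit:
drive_tool(plan="-35 0 0 0 0 0 1;-70 2 0 0 0 0 1;-105 4 0 0 0 0 1;-140 6 0 0 0 0 1;-175 6 0 0 0 0 1")

```text
time_s: 37.75
tcp_pos: [0.4912, -0.0178, 0.2235]
orientation: [[0.067, 0.998, 0.004], [0.998, -0.067, 0.003], [0.003, 0.003, -1.0]]
force: [0.4, 0.1, -6.6]
grip_width: 0.216
```

Run:
```python
from h import *
go([.4843,-.2595,.22],down(np.radians(-2)))
s=capture("scene")
crop(s,200,100,460,330,3,"s18.png")
```

```text
shift [-241.6    9.4    2.8] rot [ 0.19 -0.18 -1.86]
```

View pics/s18.png

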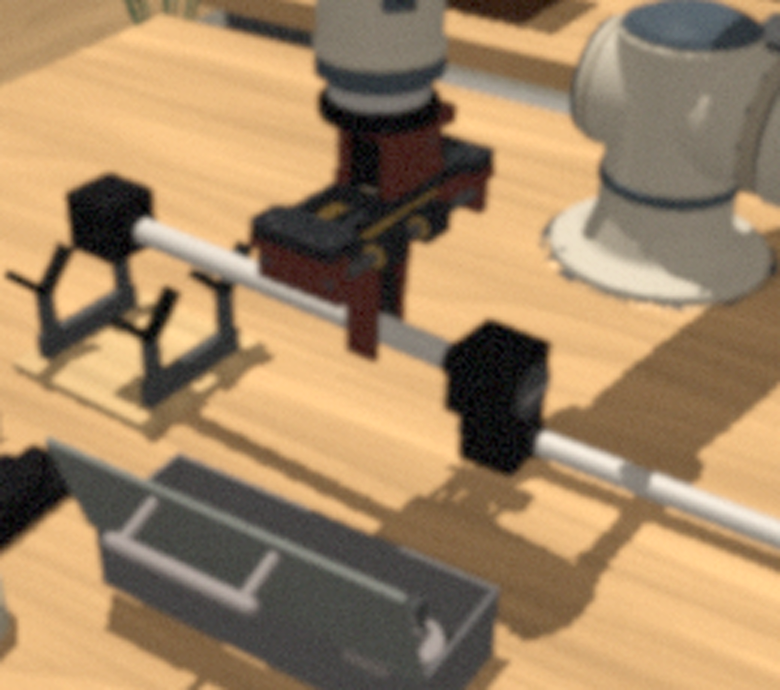

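Emit:
drive_tool(plan="-40 2 0 0 0 0 1;-85 4 0 0 0 -1 1;-130 6 0 0 0 -1.9 1;-175 8 0 0 0 -1.9 1;-215 9 0 0 0 -1.9 1")

```text
time_s: 38.3
tcp_pos: [0.4834, -0.24, 0.2242]
orientation: [[0.039, 0.999, 0.002], [0.999, -0.039, -0.003], [-0.002, 0.003, -1.0]]
force: [-0.2, -0.1, -5.2]
grip_width: 0.214
```

Emit:
drive_tool(plan="-12 0 0 0 0 0 1;-20 0 0 0 0 0 1;-24 0 0 0 0 0 1;-24 0 0 0 0 0 1;-24 0 0 0 0 0 1")

```text
time_s: 38.8
tcp_pos: [0.4828, -0.2628, 0.2244]
orientation: [[0.037, 0.999, 0.003], [0.999, -0.037, -0.002], [-0.002, 0.003, -1.0]]
force: [0.2, -0.3, -6.2]
grip_width: 0.215
```

Run:
```python
from h import *
go([.4843,-.2595,.151],down(np.radians(-2)))
s=capture("scene");t=capture("top")
crop(s,150,80,400,300,3,"s19.png");crop(t,340,200,560,330,3.5,"t9.png")
```

```text
shift [ 3.5  1.2 73.4] rot [ 0.15  0.12 -0.15]
```

View pics/s19.png

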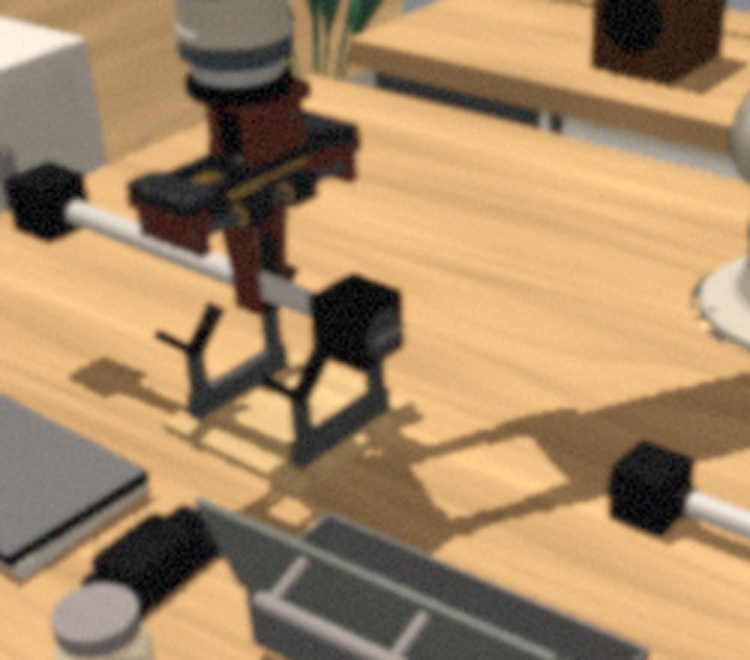

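View pics/t9.png

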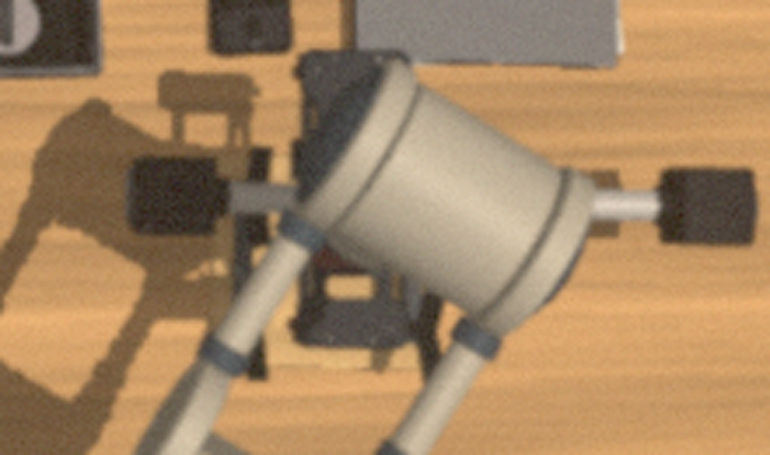

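Emit:
drive_tool(plan="3 1 15 0 0 0 1;3 1 35 0 0 0 1;3 1 52 0 0 0 1;3 1 62 0 0 0 1;3 1 65 0 0 0 1")

```text
time_s: 39.4
tcp_pos: [0.4835, -0.2592, 0.157]
orientation: [[0.037, 0.999, -0.0], [0.999, -0.037, -0.0], [-0.001, -0.0, -1.0]]
force: [0.8, -0.2, -6.3]
grip_width: 0.214
```

Run:
```python
from h import *
go([.4843,-.2595,.151],down(np.radians(-2)));avg(3)
s=capture("scene")
crop(s,150,80,400,300,3,"s20.png")
```

```text
shift [-0.3  0.8  6. ] rot [-0.01  0.03 -0.11]
F [-0.38  0.4  -5.82] [0.15 0.18 0.2 ] M [-0.071  0.107 -0.006] [0.025 0.032 0.049] t 39.55
```

View pics/s20.png

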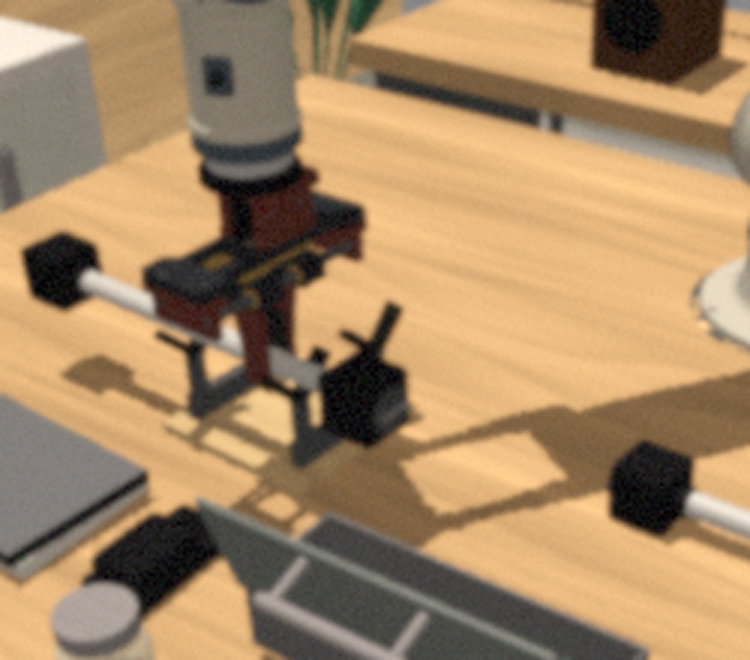

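Emit:
drive_tool(plan="0 0 2 0 0 0 1;0 0 4 0 0 0 1;0 0 5 0 0 0 1;0 0 5 0 0 0 1")

```text
time_s: 40.0
tcp_pos: [0.4844, -0.2602, 0.1552]
orientation: [[0.037, 0.999, 0.004], [0.999, -0.037, -0.003], [-0.003, 0.004, -1.0]]
force: [0.5, 0.1, -6.2]
grip_width: 0.213
```

Run:
```python
from h import *
avg(3)
```

```text
F [ 0.32 -0.49 -6.44] [0.27 0.35 0.34] M [-0.095  0.018  0.004] [0.012 0.028 0.016] t 40.15
```

Emit:
drive_tool(plan="0 0 3 0 0 0 1;0 0 5 0 0 0 1;0 0 5 0 0 0 1;0 0 5 0 0 0 1")

```text
time_s: 40.55
tcp_pos: [0.4845, -0.2604, 0.1533]
orientation: [[0.038, 0.999, 0.005], [0.999, -0.037, -0.004], [-0.004, 0.006, -1.0]]
force: [-5.4, 2.6, 6.8]
grip_width: 0.215
```

Run:
```python
from h import *
avg(3)
```

```text
F [-6.42  2.68  7.24] [0.23 0.25 0.21] M [ 0.451  1.083 -0.02 ] [0.023 0.035 0.021] t 40.7
```

Emit:
drive_tool(plan="0 0 -1 0 0 0 1;0 0 -1 0 0 0 0.4;0 0 -1 0 0 0 0.2;0 0 -1 0 0 0 0.2;0 0 -1 0 0 0 0.2", squeeze=20)

```text
time_s: 41.2
tcp_pos: [0.4847, -0.2605, 0.1545]
orientation: [[0.037, 0.999, 0.006], [0.999, -0.037, -0.005], [-0.004, 0.006, -1.0]]
force: [-0.2, -1.5, 0.1]
grip_width: 0.396
```

Run:
```python
from h import *
avg(3)
s=capture("scene");print(status.state()['tcp_pos'])
crop(s,150,80,400,300,3,"s21.png")
```

```text
F [ 0.05  0.1  -0.28] [0.63 0.24 0.35] M [-0.057  0.081 -0.029] [0.011 0.038 0.034] t 41.35
[ 0.48452797 -0.26042801  0.15422178]
```

View pics/s21.png

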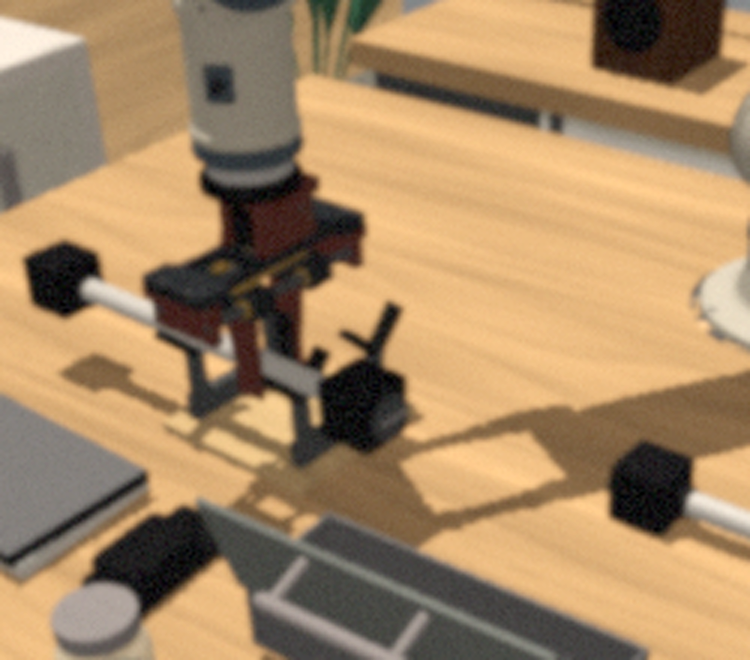

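Resting in the yokes, with both ends level. I'll retreat straight up and look.

Emit:
drive_tool(plan="0 0 -20 0 0 0 0.2;0 0 -60 0 0 0 0.2;0 0 -100 0 0 0 0.2;0 0 -130 0 0 0 0")

```text
time_s: 41.8
tcp_pos: [0.4839, -0.2599, 0.2871]
orientation: [[0.037, 0.999, 0.008], [0.999, -0.037, -0.006], [-0.005, 0.008, -1.0]]
force: [0.3, 0.2, 0.1]
grip_width: 0.462
```

Emit:
drive_tool(plan="50 -20 0 0 0 0 0;100 -40 0 0 0 0 0;150 -60 0 0 0 0 0;200 -90 0 0 0 0 0;250 -110 0 0 0 0 0")

```text
time_s: 42.3
tcp_pos: [0.3908, -0.0264, 0.285]
orientation: [[0.038, 0.999, 0.008], [0.999, -0.038, -0.006], [-0.005, 0.008, -1.0]]
force: [1.1, 1.1, 0.5]
grip_width: 0.501
```

Run:
```python
from h import *
s=capture("scene");t=capture("top")
crop(s,150,130,330,270,4.4,"s22.png");crop(t,340,200,560,330,3.5,"t10.png")
go([.3815,.2049,.2],down(np.radians(-.7)))
```

```text
shift [228.5 -17.   84.9] rot [ 0.56  0.23 -1.08]
```

View pics/s22.png

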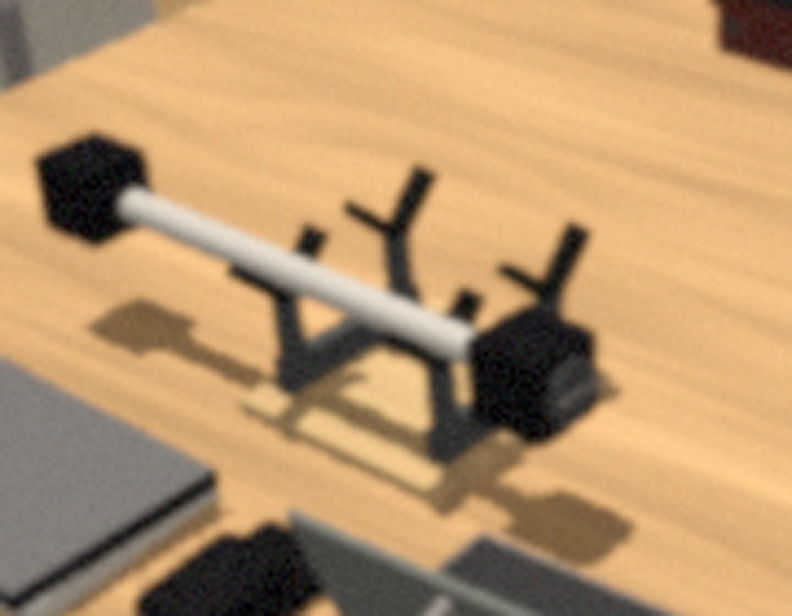

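View pics/t10.png

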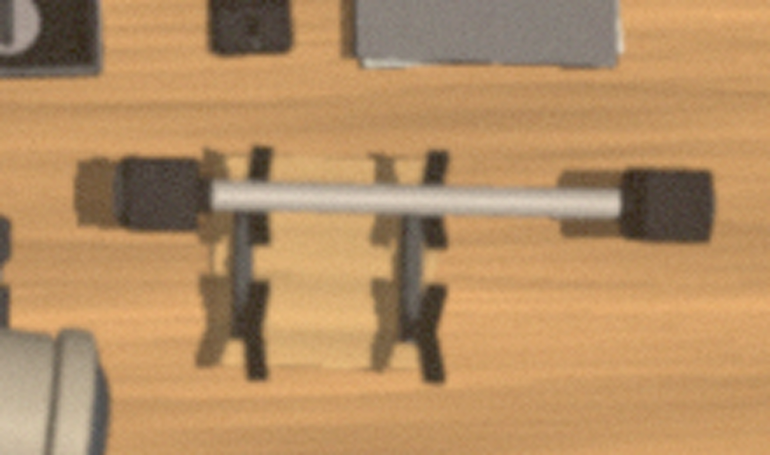

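Emit:
drive_tool(plan="50 0 0 0 0 -1.1 0;100 -6 0 0 0 -1.1 0;150 -12 0 0 0 -1.1 0;200 -17 20 0 0 -1.1 0;228 -17 50 0 0 -1.1 0")

```text
time_s: 42.9
tcp_pos: [0.3817, 0.2071, 0.2371]
orientation: [[0.011, 1.0, 0.016], [1.0, -0.011, -0.002], [-0.001, 0.016, -1.0]]
force: [1.0, -0.1, -0.2]
grip_width: 0.496
```

Run:
```python
from h import *
t=capture("top");crop(t,120,230,330,330,3.7,"t11.png")
hsv=cv2.cvtColor(t["pixels"],cv2.COLOR_RGB2HSV)
d=(hsv[...,2]<60).astype(np.uint8);d[:280]=0;d[325:]=0
n,l,st,ce=cv2.connectedComponentsWithStats(d)
for i in range(1,n):
    if st[i,4]>100: print(ce[i].round(1),st[i],plane(t,[ce[i]],.04).round(4))
go([.381,.2049,.1],down(np.radians(-.7)))
```

```text
[223.8 300. ] [213 280  20  45 485] [[0.3845 0.2273 0.04  ]]
[411.3 292.3] [406 280  10  28 158] [[ 0.3971 -0.23    0.04  ]]
[460.4 293.1] [454 280  13  29 184] [[ 0.3924 -0.3511  0.04  ]]
[163.4 298.7] [152 291  26  18 365] [[0.3887 0.3776 0.04  ]]
[303.6 300.7] [291 291  25  20 433] [[0.3809 0.0323 0.04  ]]
shift [ -4.4   0.8 128.9] rot [0.26 0.18 0.24]
```

View pics/t11.png

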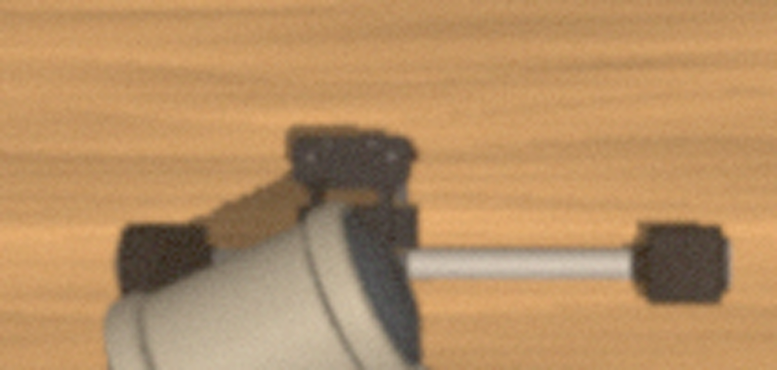

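Emit:
drive_tool(plan="-4 1 30 0 0 0 0;-4 1 80 0 0 0 0;-4 1 115 0 0 0 0;-4 1 128 0 0 0 0;-4 1 129 0 0 0 0")

```text
time_s: 43.45
tcp_pos: [0.3806, 0.2046, 0.0983]
orientation: [[0.009, 1.0, 0.001], [1.0, -0.009, -0.005], [-0.005, 0.001, -1.0]]
force: [-0.2, 0.0, -0.2]
grip_width: 0.499
```

Run:
```python
from h import *
go([.381,.2049,.0865],down(np.radians(-.7)));avg(6)
s=capture("scene");crop(s,330,180,550,400,3.5,"s23.png")
```

```text
shift [ 0.4  0.4 11.8] rot [0.07 0.27 0.21]
F [0.15 0.24 0.07] [0.37 0.43 0.67] M [-0.056  0.077  0.004] [0.033 0.03  0.028] t 43.75
```

View pics/s23.png

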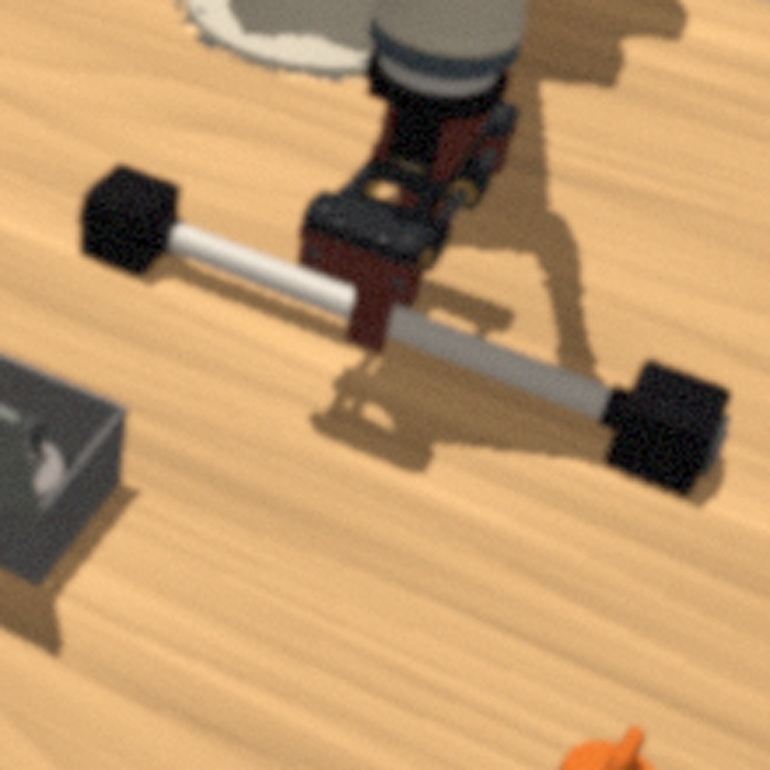

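Emit:
drive_tool(plan="0 0 6 0 0 0 0;0 0 11 0 0 0 0;0 0 11 0 0 0 1;0 0 11 0 0 0 1;0 0 11 0 0 0 1", squeeze=15)

```text
time_s: 44.3
tcp_pos: [0.382, 0.2056, 0.0906]
orientation: [[0.008, 1.0, 0.007], [1.0, -0.008, -0.002], [-0.002, 0.007, -1.0]]
force: [0.8, -0.5, 0.1]
grip_width: 0.265
```

Emit:
drive_tool(plan="0 0 0 0 0 0 1;0 0 0 0 0 0 1;0 0 -3 0 0 0 1;0 0 -8 0 0 0 1;0 0 -14 0 0 0 1")

```text
time_s: 44.8
tcp_pos: [0.3817, 0.2052, 0.1043]
orientation: [[0.008, 1.0, 0.006], [1.0, -0.008, -0.003], [-0.003, 0.006, -1.0]]
force: [-0.1, -1.7, -3.4]
grip_width: 0.222
```

Run:
```python
from h import *
avg(10);print(status.state()['tcp_pos'],status.state()['grip_width'])
s=capture("scene");crop(s,330,180,550,400,3.5,"s24.png")
```

```text
F [ 0.07 -0.06 -3.43] [0.48 0.76 0.68] M [-0.035  0.099 -0.028] [0.101 0.037 0.038] t 45.3
[0.38193893 0.20575022 0.10453928] 0.2196679097076119
```

View pics/s24.png

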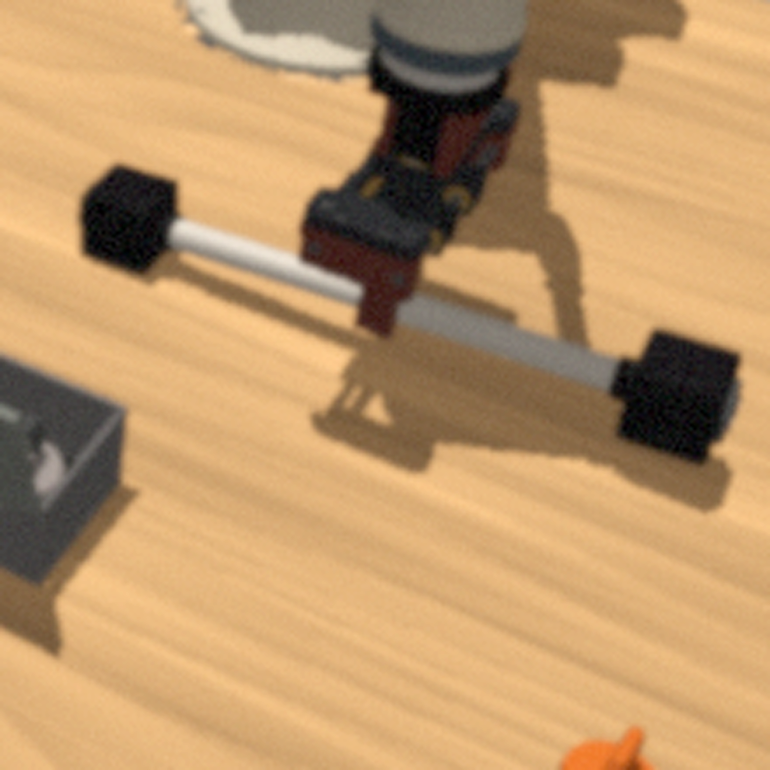

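Emit:
drive_tool(plan="0 0 5 0 0 0 1;0 0 10 0 0 0 1;0 0 15 0 0 0 1;0 0 15 0 0 0 1;0 0 15 0 0 0 0.2")

```text
time_s: 45.85
tcp_pos: [0.3822, 0.2056, 0.0896]
orientation: [[0.008, 1.0, 0.007], [1.0, -0.008, -0.002], [-0.002, 0.007, -1.0]]
force: [0.5, 0.3, -0.4]
grip_width: 0.279
```

Emit:
drive_tool(plan="0 0 0 0 0 0 0.2;0 0 0 0 0 0 0.2;-40 0 0 0 0 0 0.2;-84 0 0 0 0 0 0.2;-84 0 0 0 0 0 0.2")

```text
time_s: 46.35
tcp_pos: [0.3817, 0.118, 0.0898]
orientation: [[0.013, 1.0, 0.008], [1.0, -0.013, -0.004], [-0.004, 0.008, -1.0]]
force: [-0.5, 0.3, 0.6]
grip_width: 0.394
```

Run:
```python
from h import *
avg(10);print(status.state()['tcp_pos'],status.state()['grip_width'])
```

```text
F [-0.19  0.27  0.08] [0.51 0.27 0.4 ] M [-0.056  0.072  0.001] [0.02  0.027 0.039] t 46.85
[0.38140638 0.12221902 0.08968773] 0.40160844638604043
```

Emit:
drive_tool(plan="0 0 2 0 0 0 1;0 0 2 0 0 0 1;0 0 2 0 0 0 1;0 0 2 0 0 0 1;0 0 2 0 0 0 1", squeeze=25)

```text
time_s: 47.35
tcp_pos: [0.3812, 0.1223, 0.0874]
orientation: [[0.007, 1.0, 0.006], [1.0, -0.007, -0.002], [-0.002, 0.006, -1.0]]
force: [-0.4, 1.8, -2.1]
grip_width: 0.219
```

Emit:
drive_tool(plan="0 0 -3 0 0 0 1;0 0 -8 0 0 0 1;0 0 -15 0 0 0 1;0 0 -15 0 0 0 1;0 0 -15 0 0 0 1")

```text
time_s: 47.85
tcp_pos: [0.3812, 0.1223, 0.1027]
orientation: [[0.007, 1.0, 0.007], [1.0, -0.007, -0.002], [-0.002, 0.007, -1.0]]
force: [-0.2, -0.9, -5.7]
grip_width: 0.22
```

Run:
```python
from h import *
avg(12);print(status.state()['tcp_pos'],status.state()['grip_width'])
s=capture("scene");crop(s,330,180,550,400,3.5,"s25.png")
```

```text
F [-0.02  0.04 -6.31] [0.5  0.45 0.61] M [-0.015  0.069 -0.007] [0.035 0.03  0.027] t 48.45
[0.38109324 0.12235879 0.10234793] 0.22246710305677675
```

View pics/s25.png

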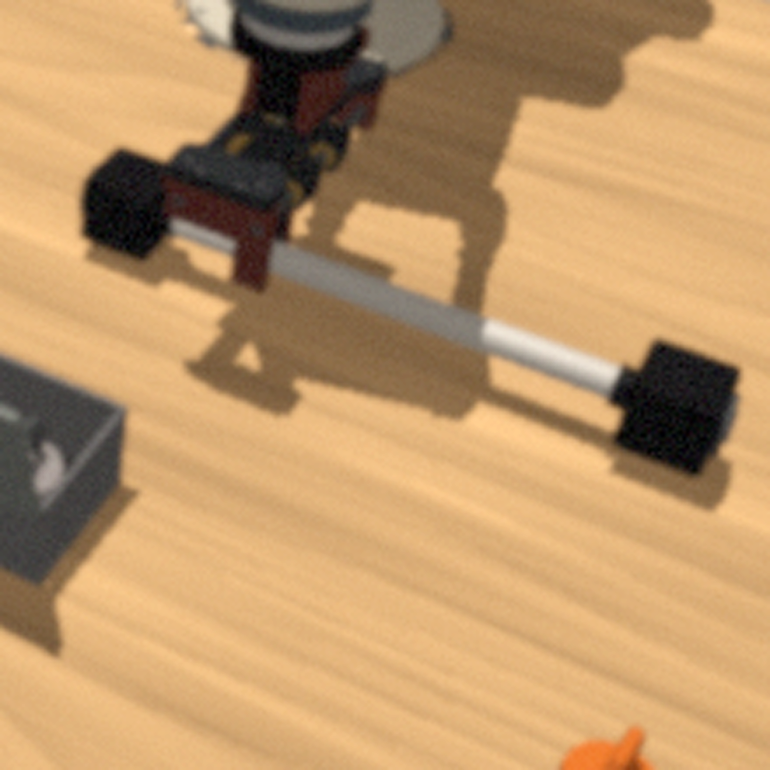

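Emit:
drive_tool(plan="0 0 5 0 0 0 1;0 0 10 0 0 0 1;0 0 14 0 0 0 1;0 0 14 0 0 0 1;0 0 14 0 0 0 0.2")

```text
time_s: 49.0
tcp_pos: [0.3815, 0.1224, 0.0889]
orientation: [[0.007, 1.0, 0.007], [1.0, -0.006, -0.002], [-0.002, 0.007, -1.0]]
force: [0.1, 0.1, 0.5]
grip_width: 0.279
```

Emit:
drive_tool(plan="0 0 0 0 0 0 0.2;0 0 0 0 0 0 0.2;-4 0 0 0 0 0 0.2;-7 0 0 0 0 0 0.2;-7 0 0 0 0 0 0.2")

```text
time_s: 49.5
tcp_pos: [0.3816, 0.115, 0.0891]
orientation: [[0.007, 1.0, 0.008], [1.0, -0.007, -0.002], [-0.002, 0.008, -1.0]]
force: [-0.1, 0.0, 0.7]
grip_width: 0.406
```

Run:
```python
from h import *
avg(12);print(status.state()['tcp_pos'],status.state()['grip_width'])
```

```text
F [ 0.04 -0.03 -0.  ] [0.52 0.64 0.58] M [-0.063  0.063 -0.008] [0.03  0.024 0.018] t 50.1
[0.38146652 0.11543846 0.08889056] 0.3976179820627528
```

Emit:
drive_tool(plan="0 0 1 0 0 0 1;0 0 1 0 0 0 1;0 0 1 0 0 0 1;0 0 1 0 0 0 1;0 0 1 0 0 0 1", squeeze=15)

```text
time_s: 50.6
tcp_pos: [0.3812, 0.1154, 0.0877]
orientation: [[0.006, 1.0, 0.006], [1.0, -0.006, -0.002], [-0.002, 0.007, -1.0]]
force: [-2.7, 0.7, 0.4]
grip_width: 0.224
```

Emit:
drive_tool(plan="0 0 -3 0 0 0 1;0 0 -8 0 0 0 1;0 0 -18 0 0 0 1;0 0 -25 0 0 0 1;0 0 -25 0 0 0 1")

```text
time_s: 51.1
tcp_pos: [0.3818, 0.1156, 0.1144]
orientation: [[0.006, 1.0, 0.009], [1.0, -0.006, -0.001], [-0.001, 0.009, -1.0]]
force: [0.2, -0.9, -6.5]
grip_width: 0.221
```

Run:
```python
from h import *
avg(12);print(status.state()['tcp_pos'],status.state()['grip_width'])
tubetilt((440,240,515,300),89.3)
s=capture("scene");crop(s,330,180,550,400,3.5,"s26.png")
```

```text
F [-0.06 -0.01 -6.25] [0.39 0.45 0.46] M [-0.041  0.071  0.017] [0.028 0.028 0.02 ] t 51.7
[0.38101005 0.11544222 0.1126019 ] 0.22219822045744464
comp [25, 27, 43, 19, 257] tilt 0.94 line offset z at [[0.3834, 0.2759, 0.056], [0.3841, 0.3335, 0.0569]] grasp [0.3814 0.1154 0.0516]
```

View pics/s26.png

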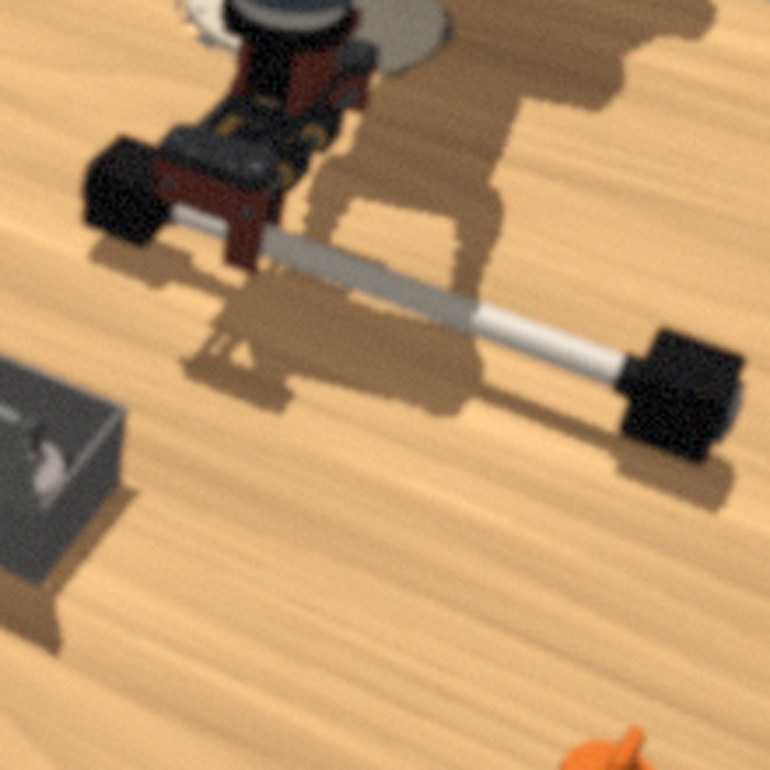

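Emit:
drive_tool(plan="0 0 0 0 0 0 1;0 0 -10 0 0 0 1;0 0 -25 0 0 0 1;0 0 -40 0 0 0 1;0 0 -45 0 0 0 1", squeeze=60)

```text
time_s: 52.3
tcp_pos: [0.3818, 0.1158, 0.161]
orientation: [[0.006, 1.0, 0.011], [1.0, -0.006, -0.001], [-0.001, 0.011, -1.0]]
force: [0.6, 0.8, -6.2]
grip_width: 0.216
```

Run:
```python
from h import *
tubetilt((440,210,520,300),89.3)
s=capture("scene");crop(s,330,150,550,370,3.5,"s27.png")
```

```text
comp [31, 38, 44, 20, 265] tilt 0.3 line offset z at [[0.3844, 0.2767, 0.1047], [0.3851, 0.3324, 0.105]] grasp [0.3825 0.1157 0.1   ]
```

View pics/s27.png

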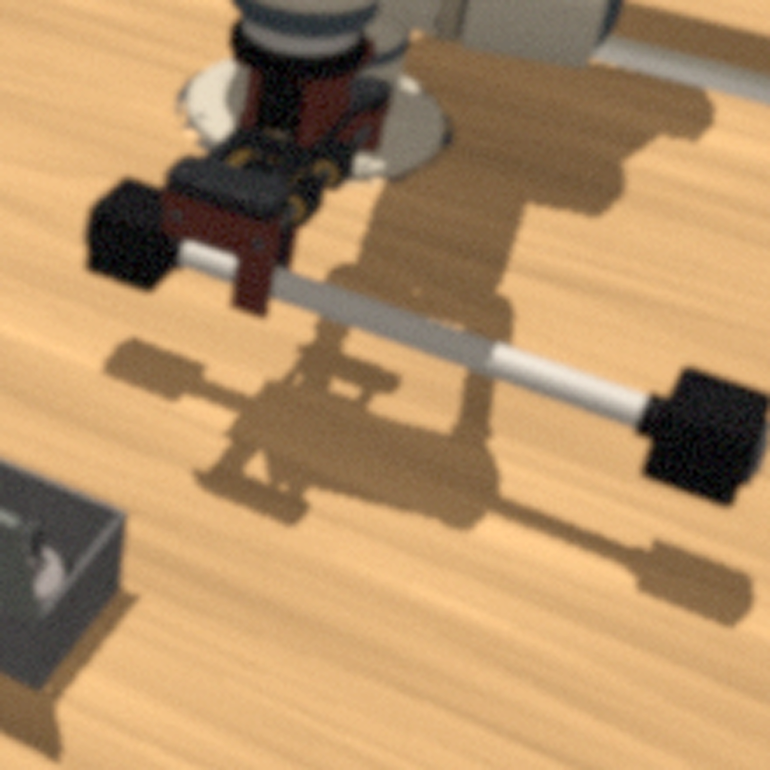

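Emit:
drive_tool(plan="-5 0 -20 0 0 0 1;-25 0 -45 0 0 0 1;-55 2 -65 0 0 0 1;-90 2 -72 0 0 0 1;-125 3 -72 0 0 0 1")

```text
time_s: 52.9
tcp_pos: [0.3831, -0.0103, 0.2332]
orientation: [[0.005, 1.0, 0.012], [1.0, -0.005, -0.001], [-0.001, 0.012, -1.0]]
force: [0.4, 0.6, -6.6]
grip_width: 0.217
```

Emit:
drive_tool(plan="-35 1 0 0 0 0 1;-70 2 0 0 0 0 1;-105 3 0 0 0 0 1;-140 4 0 0 0 0 1;-175 5 0 0 0 -1 1")

```text
time_s: 53.4
tcp_pos: [0.3868, -0.1867, 0.2329]
orientation: [[-0.012, 1.0, 0.012], [1.0, 0.012, -0.001], [-0.001, 0.012, -1.0]]
force: [-0.7, 0.1, -6.0]
grip_width: 0.215
```

Run:
```python
from h import *
go([.391,-.3192,.23],down(np.radians(-2)))
s=capture("scene")
crop(s,150,80,460,300,2.5,"s28.png")
```

```text
shift [-132.5    2.5    3. ] rot [0.68 0.04 2.69]
```

View pics/s28.png

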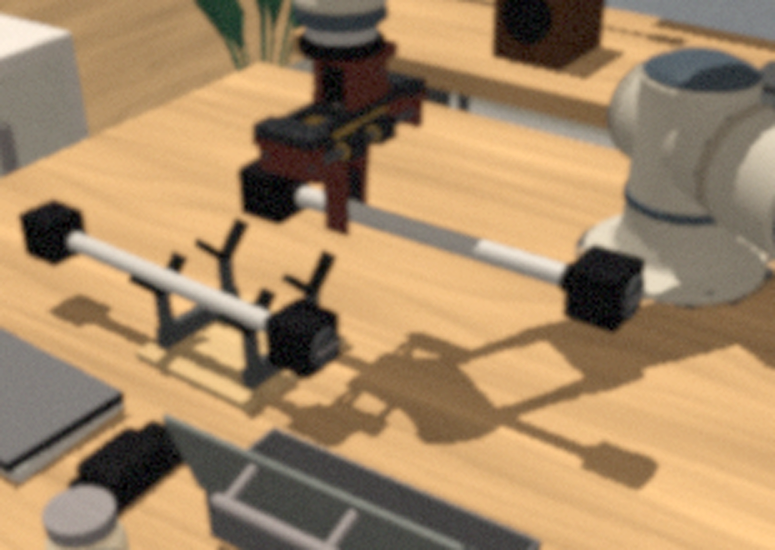

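Emit:
drive_tool(plan="-30 0 0 0.2 0 1 1;-65 1 0 0.4 0 2 1;-100 2 0 0.6 0 2.7 1;-125 2 0 0.6 0 2.7 1;-132 2.5 0 0.6 0 2.7 1")

```text
time_s: 53.95
tcp_pos: [0.3898, -0.325, 0.2321]
orientation: [[0.04, 0.999, -0.002], [0.999, -0.04, -0.005], [-0.005, -0.001, -1.0]]
force: [-0.1, 1.1, -6.4]
grip_width: 0.217
```

Emit:
drive_tool(plan="0 0 0 0 0 0 1;0 0 0 0 0 0 1")

```text
time_s: 54.15
tcp_pos: [0.3898, -0.3243, 0.2313]
orientation: [[0.04, 0.999, -0.003], [0.999, -0.04, -0.003], [-0.004, -0.002, -1.0]]
force: [0.3, 1.1, -6.1]
grip_width: 0.215
```

Run:
```python
from h import *
go([.391,-.3192,.16],down(np.radians(-2)))
s=capture("scene");t=capture("top")
crop(s,150,80,400,300,3,"s29.png");crop(t,340,200,560,330,3.5,"t12.png")
```

```text
shift [ 5.4  1.2 71.3] rot [-0.14  0.2  -0.26]
```

View pics/s29.png

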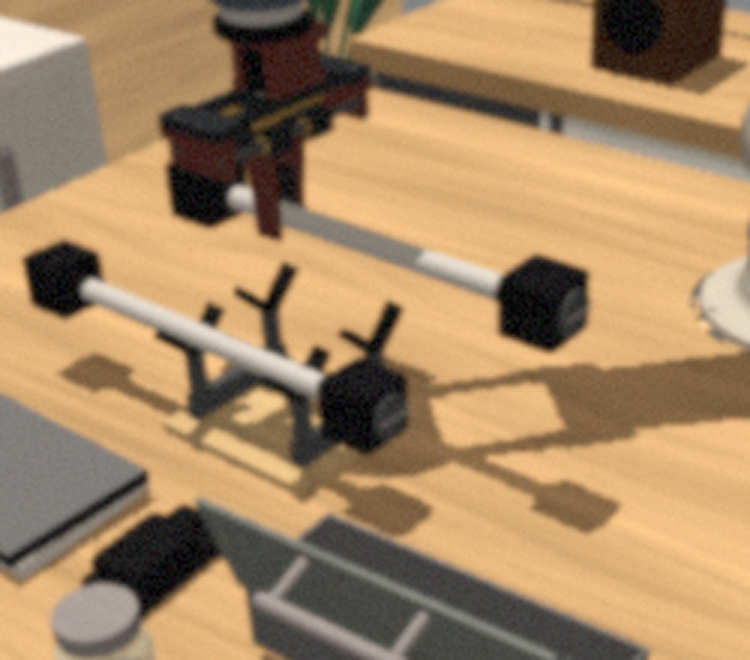

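View pics/t12.png

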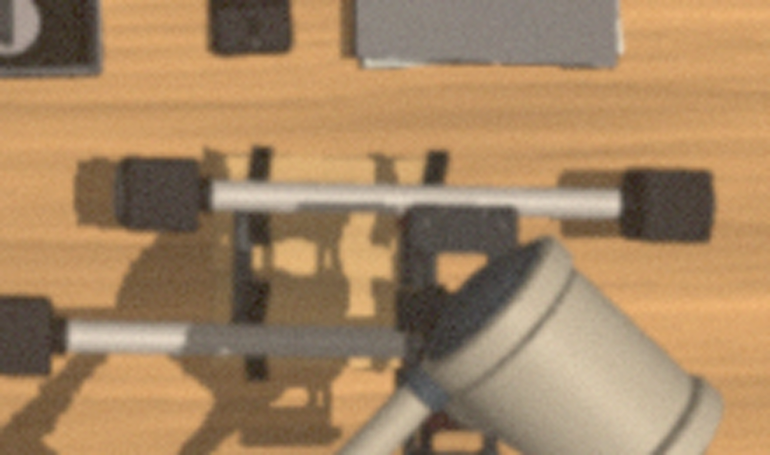

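Emit:
drive_tool(plan="8 1 0 0 0 0 1;8 1 20 0 0 0 1;8 1 40 0 0 0 1;8 1 58 0 0 0 1;8 1 66 0 0 0 1")

```text
time_s: 54.75
tcp_pos: [0.3909, -0.3147, 0.164]
orientation: [[0.037, 0.999, -0.004], [0.999, -0.037, -0.002], [-0.002, -0.004, -1.0]]
force: [-0.2, -0.3, -6.2]
grip_width: 0.214
```

Run:
```python
from h import *
go([.391,-.317,.152],down(np.radians(-2)));avg(3)
s=capture("scene")
crop(s,150,80,400,300,3,"s30.png")
```

```text
shift [-2.3  0.3 12. ] rot [-0.2   0.12 -0.14]
F [-0.26  0.6  -6.4 ] [0.55 0.41 1.2 ] M [-0.056  0.084 -0.019] [0.024 0.028 0.014] t 54.9
```

View pics/s30.png

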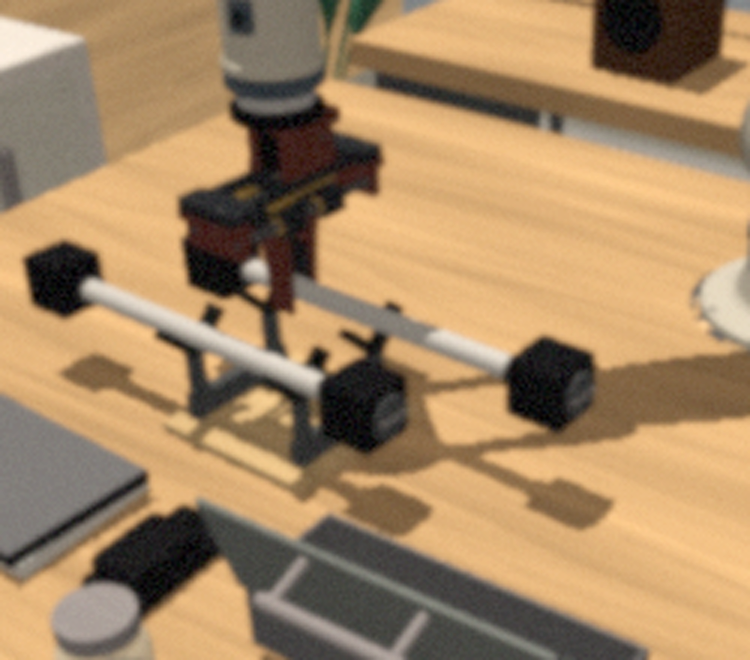

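In both mouths and level. I'll keep lowering slowly.

Emit:
drive_tool(plan="0 0 4 0 0 0 1;0 0 8 0 0 0 1;0 0 10 0 0 0 1;0 0 10 0 0 0 1")

```text
time_s: 55.35
tcp_pos: [0.3914, -0.3161, 0.1565]
orientation: [[0.038, 0.999, -0.001], [0.999, -0.038, -0.005], [-0.005, -0.001, -1.0]]
force: [-0.3, -0.2, -6.0]
grip_width: 0.216
```

Run:
```python
from h import *
avg(3);print(status.state()['tcp_pos'])
```

```text
F [ 0.09 -0.24 -6.76] [0.48 0.91 0.1 ] M [-0.053  0.04  -0.013] [0.037 0.011 0.021] t 55.5
[ 0.39152188 -0.31620569  0.15694401]
```

Emit:
drive_tool(plan="0 0 3 0 0 0 1;0 0 5 0 0 0 1;0 0 6 0 0 0 1;0 0 6 0 0 0 1")

```text
time_s: 55.9
tcp_pos: [0.3923, -0.3165, 0.1526]
orientation: [[0.038, 0.999, 0.002], [0.999, -0.038, -0.007], [-0.007, 0.002, -1.0]]
force: [2.7, 1.1, 2.6]
grip_width: 0.217
```

Run:
```python
from h import *
avg(3);print(status.state()['tcp_pos'])
```

```text
F [3.11 1.33 5.15] [0.23 0.39 0.36] M [ 0.304 -0.401 -0.083] [0.01  0.028 0.033] t 56.05
[ 0.39229502 -0.31650433  0.15257232]
```

Contact, so I'll release gently.

Emit:
drive_tool(plan="0 0 -0.5 0 0 0 1;0 0 -0.5 0 0 0 0.4;0 0 -0.5 0 0 0 0.2;0 0 -0.5 0 0 0 0.2;0 0 -0.5 0 0 0 0.2", squeeze=20)

```text
time_s: 56.55
tcp_pos: [0.3921, -0.3166, 0.1529]
orientation: [[0.038, 0.999, 0.002], [0.999, -0.038, -0.007], [-0.007, 0.002, -1.0]]
force: [-0.2, 1.1, -0.1]
grip_width: 0.4
```

Run:
```python
from h import *
avg(3);s=capture("scene")
crop(s,150,80,400,300,3,"s31.png")
```

```text
F [ 0.24  0.18 -0.51] [0.49 0.82 0.64] M [-0.053  0.075 -0.003] [0.028 0.017 0.029] t 56.7
```

View pics/s31.png

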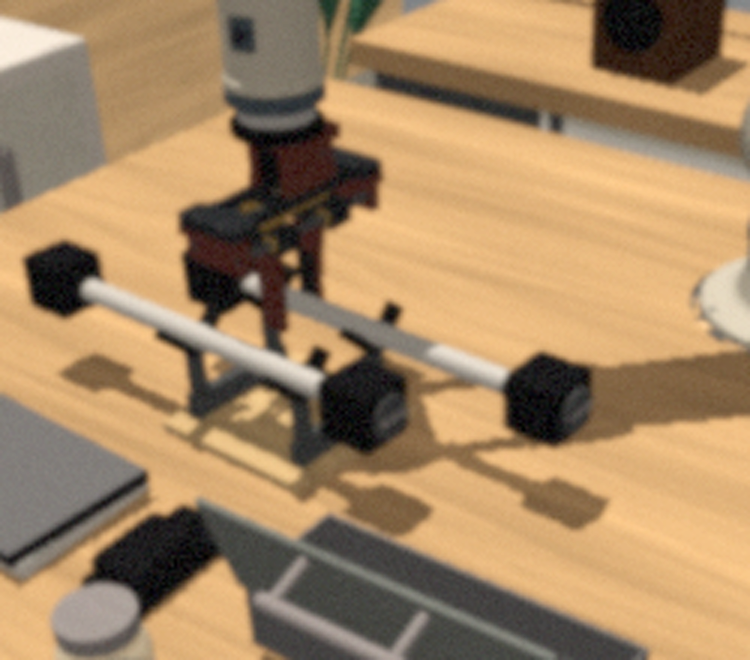

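Emit:
drive_tool(plan="0 0 -20 0 0 0 0.2;0 0 -60 0 0 0 0.2;0 0 -100 0 0 0 0.2;0 0 -140 0 0 0 0.2;0 0 -140 0 0 0 0.2")

```text
time_s: 57.25
tcp_pos: [0.3928, -0.3164, 0.3002]
orientation: [[0.038, 0.999, 0.01], [0.999, -0.038, -0.014], [-0.014, 0.011, -1.0]]
force: [0.2, -0.3, 1.1]
grip_width: 0.4
```

Run:
```python
from h import *
t=capture("top");crop(t,240,150,390,240,5,"t13.png")
go([.7265,.0037,.29],down(np.radians(.65)))
```

```text
shift [332.4 321.5   5.4] rot [ 0.4   0.64 -2.83]
```

View pics/t13.png

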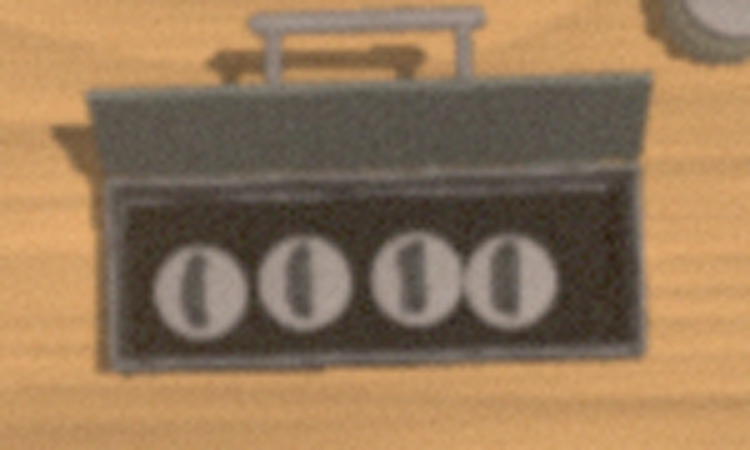

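Emit:
drive_tool(plan="50 48 0 0 0 0 0.3;100 96 0 0 0 0 0.3;150 144 0 0 0 -1 0.3;200 192 0 0 0 -2 0.3;250 240 0 0 0 -2.8 0.3")

```text
time_s: 57.8
tcp_pos: [0.5732, -0.1409, 0.2938]
orientation: [[-0.011, 1.0, 0.004], [1.0, 0.011, -0.011], [-0.011, 0.004, -1.0]]
force: [-0.2, -0.3, -0.3]
grip_width: 0.348
```

Emit:
drive_tool(plan="35 35 0 0 0 0 0.3;75 75 0 0.3 0.5 0 0.3;75 75 0 0.3 0.5 0 0.3;75 75 0 0.3 0.5 0 0.3")

```text
time_s: 58.2
tcp_pos: [0.6477, -0.0637, 0.2903]
orientation: [[-0.014, 1.0, -0.005], [1.0, 0.014, -0.002], [-0.002, -0.005, -1.0]]
force: [-1.3, -0.6, -0.8]
grip_width: 0.35
```

Run:
```python
from h import *
t=capture("top");print(plane(t,[(240+254/5,150+21/5),(240+482/5,150+17/5)],.1227))
go([.7265,.0037,.1838],down(np.radians(.65)))
```

```text
[[ 0.72536647  0.05506653  0.1227    ]
 [ 0.72551566 -0.05079941  0.1227    ]]
shift [ 68.   80.7 107.2] rot [-0.24  0.12  0.05]
```

Emit:
drive_tool(plan="34 40 0 0 0 0 0.3;68 80 0 0 0 0 0.3;68 80 20 0 0 0 0.3;68 80 40 0 0 0 0.3;68 80 40 0 0 0 0.3")

```text
time_s: 58.75
tcp_pos: [0.7247, 0.002, 0.2467]
orientation: [[-0.01, 1.0, -0.011], [1.0, 0.01, -0.003], [-0.002, -0.011, -1.0]]
force: [-0.0, 0.1, -0.6]
grip_width: 0.351
```

Run:
```python
from h import *
go([.7258,.0037,.1838],down(np.radians(.65)))
s=capture("scene");crop(s,180,100,400,330,3.4,"s32.png")
```

```text
shift [ 1.8  1.8 62.9] rot [-0.63  0.14 -0.05]
```

View pics/s32.png

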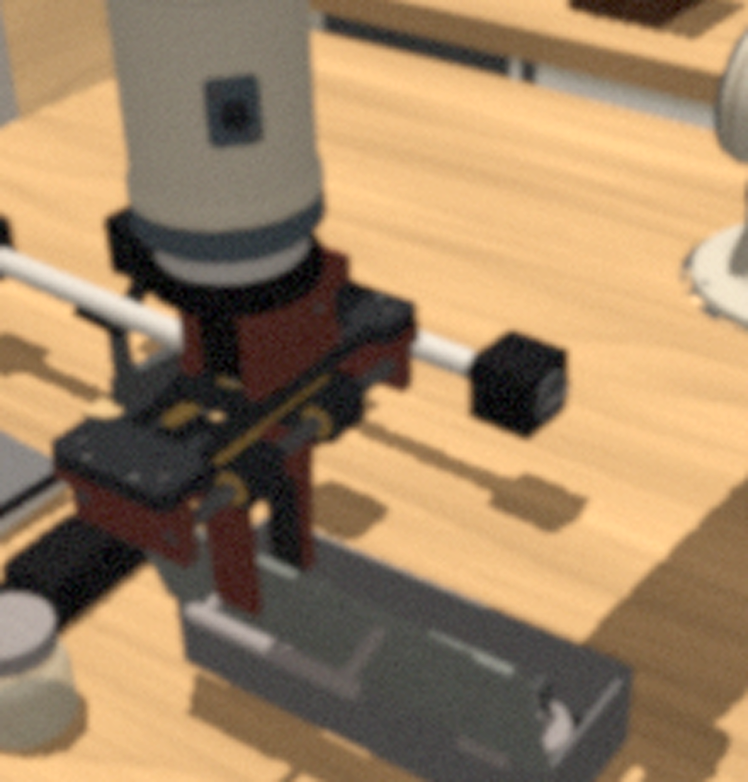

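Emit:
drive_tool(plan="1 1.5 0 -0.6 0 0 0.5;1 1.5 20 -0.6 0 0 0.5;1 1.5 40 -0.6 0 0 0.5;1 1.5 55 -0.6 0 0 0.5;1 1.5 62 -0.6 0 0 0.5")

```text
time_s: 59.3
tcp_pos: [0.7254, 0.0022, 0.1867]
orientation: [[-0.009, 1.0, 0.002], [1.0, 0.009, -0.002], [-0.002, 0.002, -1.0]]
force: [0.5, 0.5, -0.5]
grip_width: 0.248
```

Emit:
drive_tool(plan="0 0 0 0 0 0 1;0 0 0 0 0 0 1;0 0 0 0 0 0 1;0 0 0 0 0 0 1", squeeze=12)

```text
time_s: 59.7
tcp_pos: [0.7254, 0.0019, 0.1877]
orientation: [[-0.009, 1.0, 0.003], [1.0, 0.009, -0.003], [-0.003, 0.003, -1.0]]
force: [-2.8, -1.2, 0.1]
grip_width: 0.115
```

Run:
```python
from h import *
s=capture("scene");crop(s,180,100,400,330,3.4,"s33.png")
st=status.state();p=st['tcp_pos']+.061*st['orientation'][:,2];print(p,st['force'],st['grip_width'])
r=np.hypot(p[0]-.664,p[2]-.058);print(r,np.degrees(np.arctan2(p[2]-.058,p[0]-.664)))
for ph in (55,65,75,85,96):
    a=np.radians(ph);q=np.array([.664+.0899*np.cos(a),p[1],.058+.0899*np.sin(a)]);print(ph,(st['orientation'].T@(q-p)*1000).round(1))
```

```text
[0.72565445 0.00177742 0.12656851] [-1.13450111 -1.60296309  0.79354226] 0.1172122883354256
0.09221123295853197 48.03920764481923
55 [  0.1 -10.1  -5.1]
65 [  0.2 -23.6 -13. ]
75 [  0.3 -38.3 -18.4]
85 [  0.4 -53.8 -21.1]
96 [  0.6 -71.  -21. ]
```

View pics/s33.png

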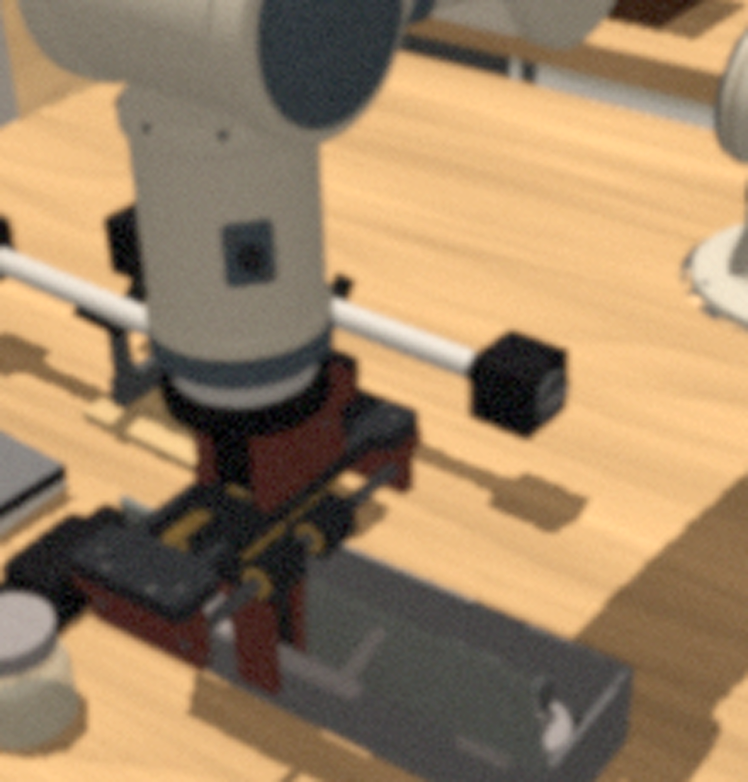

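Emit:
drive_tool(plan="0 -10 -7 0 0 0 1;0 -23.6 -15 0 0 0 1;0 -38.3 -20.5 0 0 0 1;0 -53.8 -23 0 0 0 1;0 -71 -23 0 0 0 1")

```text
time_s: 60.25
tcp_pos: [0.6557, 0.0013, 0.2139]
orientation: [[-0.009, 1.0, 0.011], [1.0, 0.009, -0.003], [-0.003, 0.011, -1.0]]
force: [2.8, -0.8, 2.4]
grip_width: 0.121
```

Emit:
drive_tool(plan="0 0 0 0 0 0 1")

```text
time_s: 60.35
tcp_pos: [0.6547, 0.0014, 0.214]
orientation: [[-0.009, 1.0, 0.011], [1.0, 0.009, -0.003], [-0.003, 0.011, -1.0]]
force: [-0.9, -0.8, -10.8]
grip_width: 0.12
```

Run:
```python
from h import *
st=status.state();p=st['tcp_pos']+.061*st['orientation'][:,2];print(p,st['force'],st['grip_width'])
r=np.hypot(p[0]-.664,p[2]-.058);print(r,np.degrees(np.arctan2(p[2]-.058,p[0]-.664)))
for ph in (106,116,126,136,145,153,154):
    a=np.radians(ph);q=np.array([.664+.0899*np.cos(a),p[1],.060+.0899*np.sin(a)]);print(ph,(st['orientation'].T@(q-p)*1000).round(1))
```

```text
[0.65534023 0.00120359 0.15301141] [ -0.8681102   -0.77739461 -10.83728297] 0.11984623434496992
0.09540523795726209 95.20780757165133
106 [  0.2 -16.2   6.4]
116 [  0.3 -30.9  11.9]
126 [  0.5 -44.4  19.8]
136 [  0.6 -56.3  29.9]
145 [  0.7 -65.4  40.7]
153 [  0.8 -72.   51.4]
154 [  0.9 -72.7  52.8]
```

Emit:
drive_tool(plan="0 -16 7 0 0 0 1;0 -31 13 0 0 0 1;0 -44.4 21 0 0 0 1;0 -56.3 31 0 0 0 1;0 -65.4 41 0 0 0 1")

```text
time_s: 60.85
tcp_pos: [0.5905, 0.0006, 0.1741]
orientation: [[-0.009, 1.0, 0.015], [1.0, 0.009, -0.004], [-0.004, 0.015, -1.0]]
force: [1.8, 0.9, 1.3]
grip_width: 0.121
```

Run:
```python
from h import *
st=status.state();p=st['tcp_pos']+.061*st['orientation'][:,2];print(p,st['force'],st['grip_width'])
for ph in (148,153,155):
    a=np.radians(ph);q=np.array([.664+.0899*np.cos(a),p[1],.060+.0899*np.sin(a)]);print(ph,(st['orientation'].T@(q-p)*1000).round(1))
```

```text
[5.91412104e-01 3.50791682e-04 1.13088541e-01] [1.76970247 0.90453004 1.30683605] 0.12067153735808783
148 [ 0.1 -3.7  5.4]
153 [ 0.1 -7.7 12.2]
155 [ 0.1 -9.1 15. ]
```

Emit:
drive_tool(plan="0 -4 6 0 0 0 1;0 -7.7 12 0 0 0 1;0 -8 15 0 0 0 1;0 -8 17 0 0 0 1;0 -8 17 0 0 0 1")

```text
time_s: 61.35
tcp_pos: [0.5826, 0.0004, 0.1598]
orientation: [[-0.009, 1.0, 0.015], [1.0, 0.009, -0.004], [-0.004, 0.015, -1.0]]
force: [-10.4, 0.3, 15.7]
grip_width: 0.121
```

Run:
```python
from h import *
avg(3)
s=capture("scene");crop(s,180,100,400,330,3.4,"s34.png")
st=status.state();p=st['tcp_pos']+.061*st['orientation'][:,2];print(p)
```

```text
F [-11.06  -0.15  15.29] [0.48 0.28 0.23] M [-0.123  1.846 -0.005] [0.025 0.008 0.009] t 61.5
[5.83530822e-01 2.58050702e-04 9.88042863e-02]
```

View pics/s34.png

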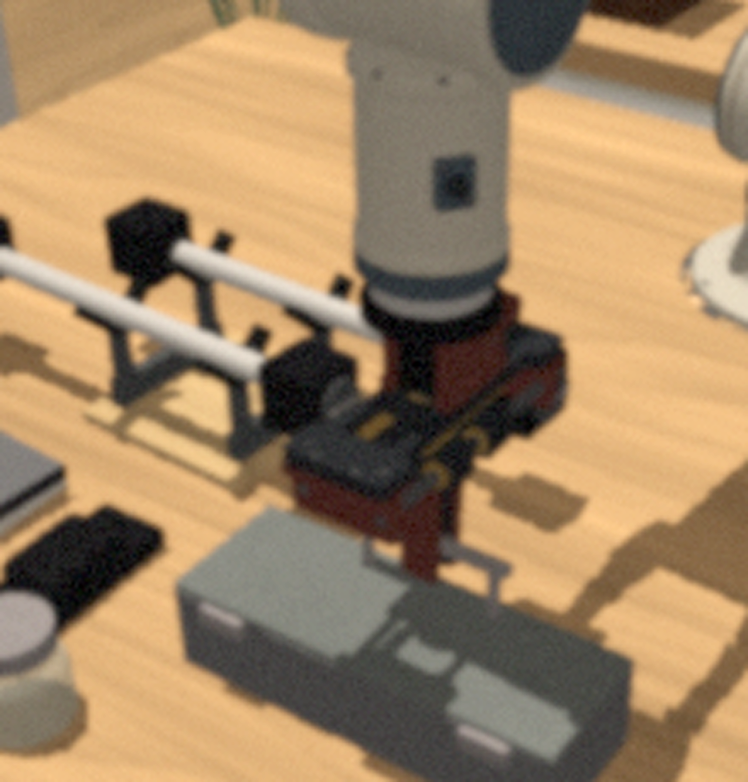

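Emit:
drive_tool(plan="0 0 2 0 0 0 1;0 0 2 0 0 0 0.4;0 0 2 0 0 0 0.4;0 0 2 0 0 0 0.3;0 0 2 0 0 0 0.3")

```text
time_s: 62.05
tcp_pos: [0.5827, 0.0005, 0.1572]
orientation: [[-0.009, 1.0, 0.014], [1.0, 0.009, -0.004], [-0.004, 0.014, -1.0]]
force: [-0.0, -0.5, 0.1]
grip_width: 0.349
```

Emit:
drive_tool(plan="0 0 -30 0 0 0 0.3;0 0 -70 0 0 0 0.3;0 0 -110 0 0 0 0.3;0 0 -130 0 0 0 0.3")

```text
time_s: 62.45
tcp_pos: [0.5814, 0.001, 0.2914]
orientation: [[-0.01, 1.0, 0.019], [1.0, 0.01, -0.004], [-0.004, 0.019, -1.0]]
force: [0.6, -0.1, -0.9]
grip_width: 0.346
```

Emit:
drive_tool(plan="50 -20 -20 0 0 0 0.3;100 -40 -30 0 0 0 0.3;150 -60 -30 0 0 0 0.3;200 -60 -30 0 0 0 0.3;240 -60 -30 0 0 0 0.3")

```text
time_s: 62.95
tcp_pos: [0.518, 0.2363, 0.3201]
orientation: [[-0.009, 1.0, 0.021], [1.0, 0.009, -0.003], [-0.003, 0.021, -1.0]]
force: [0.9, 0.3, -0.5]
grip_width: 0.346
```

Run:
```python
from h import *
s=capture("scene");t=capture("top");crop(s,150,130,400,350,3.2,"s35.png");cv2.imwrite("pics/t14.png",t["pixels"][:,:,::-1])
crop(t,240,150,560,330,2.5,"t15.png")
# handle height by two views comes next
```

```text
(no output)
```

View pics/s35.png

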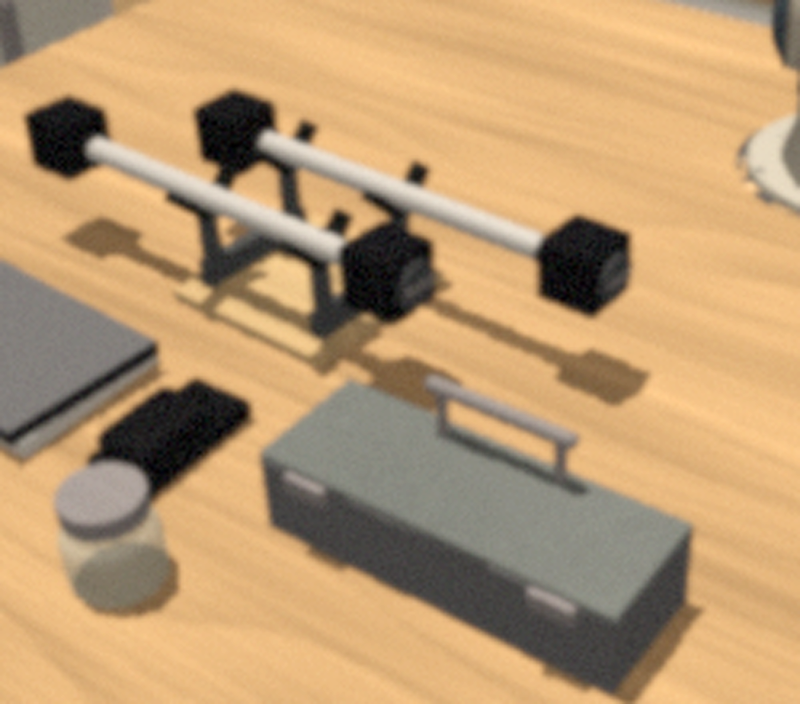

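View pics/t15.png

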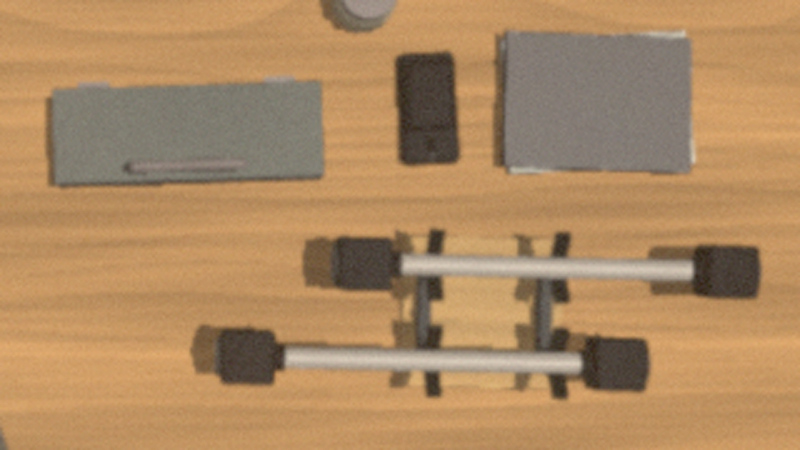

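Run:
```python
from h import *
s=capture("scene");t=capture("top")
S=lambda p:np.array(p)/3.2+[150,130];T=lambda p:np.array(p)/2.5+[240,150]
print("handle",tri(t,[T((130,168)),T((241,163))],s,[S((572,440)),S((432,382))]).round(4))
def ax(c,roi):
    x0,y0,x1,y1=roi;h=cv2.cvtColor(c["pixels"],cv2.COLOR_RGB2HSV)[y0:y1,x0:x1]
    m=((h[...,1]<70)&(h[...,2]>110)).astype(np.uint8);n,l,st,ce=cv2.connectedComponentsWithStats(m)
    i=1+np.argmax(st[1:,4]);p=(np.argwhere(l==i)[:,::-1]+[x0,y0]).astype(np.float32)
    vx,vy,cx,cy=cv2.fitLine(p,cv2.DIST_L2,0,.01,.01).ravel()
    # plane normal through camera centre and the image line
    o,d=ray(c,[(cx-30*vx,cy-30*vy),(cx+30*vx,cy+30*vy)]);nn=np.cross(d[0],d[1]);return o,nn/np.linalg.norm(nn)
for nm,rs,rt in(("far",(177,170,256,212),(400,250,518,264)),("near",(231,168,320,210),(353,285,474,300))):
    o1,n1=ax(s,rs);o2,n2=ax(t,rt);d=np.cross(n1,n2);d/=np.linalg.norm(d);d*=np.sign(d[1])
    p=np.linalg.solve(np.array([n1,n2,[0,1,0]]),[n1@o1,n2@o2,-.288])
    print(nm,"pt",p.round(4),"tilt",np.degrees(np.arcsin(d[2])).round(2),"heading",np.degrees(np.arctan2(d[1],d[0])).round(2))
a=cv2.imread("pics/top0.png").astype(int);b=t["pixels"][:,:,::-1].astype(int)
for n,(x0,y0,x1,y1) in dict(mouse=(395,165,430,222),case=(435,155,522,225),jar=(368,130,402,166)).items(): print(n,np.abs(a-b)[y0:y1,x0:x1].mean().round(2),np.abs(a-b)[y0:y1,x0:x1].max())
print(status.state()['time_s'])
```

```text
handle [[ 0.5807  0.0544  0.0986  0.0016]
 [ 0.5832 -0.0487  0.0991  0.0006]]
far pt [ 0.4837 -0.288   0.0941] tilt 0.19 heading 87.7
near pt [ 0.3933 -0.288   0.0937] tilt -0.01 heading 87.87
mouse 2.52 15
case 2.07 13
jar 2.05 11
63.15
```

Run:
```python
from station import sign_off,status
print(status.state()['force'],status.state()['joint_velocities'].round(3)); print(sign_off())
```

```text
[ 0.50271446 -0.30022599 -0.08852435] [-0.046 -0.014  0.009 -0.007  0.003 -0.004]
the job is handed in; nothing more can be done
None
```

The rig is put away and I handed the job in at about 63 s; the station gives no verdict. I opened the lid by its handle and stood all four grey weights in the box. I found each boom's balance point by trial lifts just off the desk, about 76 mm and 90 mm from the middle. I then carried both booms level into the rest and shut the lid, leaving the orange look-alike alone.

**Last checks:**
- **Booms:** tilts are 0.2° and 0.0°, and headings are within about 0.3° of the slots. The two views put the axes at about 94 mm, against 90 mm in the text but inside the 81–99 mm band.
- **Lid:** the handle stands at 98.6–99.1 mm against 99 mm when shut, so the lid is closed.
- **Weights:** all four stood upright on the box floor in the last look inside. The end one had moved a few millimetres since I placed it, probably the announced knock. I could not look inside again once the lid was shut.
- **Bystanders:** the pictures of the mouse, jar and game cases match those from the start, apart from noise.

**One contact to note:** setting down the first weight briefly pressed about 23 N on the wrist.

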